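Complete the saw's set-up kit in its tool-control tray

ROBOT

A 6-joint arm with a two-finger parallel gripper is mounted at the origin on the work surface; the furniture and walls round the work are solid. World frame = base frame: x ahead of the robot, y to its left, z up, the work surface at z = 0. Lengths are in mm, angles in rad, forces in N, time in s.
With the tool pointing down it reaches from about 350 to 875 mm from the base axis. Payload 4.2 kg.
Tool frame: the origin (TCP) lies between the finger pads; the fingertips stand 25 mm ahead of it and the grasp point (between the pads) lies 6 mm ahead of it; z points along the fingers, y is the line along which they close (so a half turn about z gives the same grasp; the last joint's range is limited). The gripper opens to 85 mm and grips with 20 to 120 N. Pads are 22 mm wide; open, the fingers measure 114 mm over their backs; the gripper's body (76 mm by 85 mm) begins 54 mm behind the grasp point. The pads swing forward as they close: fully open they stand 13 mm farther back than shut.
Start: joints at [-0.933, 0.385, 0.008, 0, -1.194, -0.259], TCP at [231.142, -580.666, 228.912] pointing down, gripper open.
Joint ranges: [-3.14, 3.14], [-1.21, 2.06], [-1.07, 1.41], [-3.16, 2.05], [-2.99, -0.16], [-3.1, 3.1]. Speed limits (rad/s): [2.79, 2.79, 3.14, 3.14, 3.14, 3.14].

INTERFACE

Orientations are given as a unit quaternion [x, y, z, w].
In Python, from bench import arm gives the robot as it stands.
- The arm moves only by the shell command python3 -m pendant 'ROWS'. ROWS is JSON, a list of rows, each a list of 7 numbers: the shift along the tool's x, y, z in m, then the turn, a rotation vector about the tool's x, y, z in degrees, then the finger opening in m, from 0 to 0.0854. In form: [[x, y, z, wx, wy, wz, fingers], ...]. A call has 1 to 12 rows; each row shifts and turns the commanded pose from where the row before left it, along the tool's axes as they then stand; what a row does not reach is not made up. A row lasts 1/10 s, in which the tool goes at most 50 mm and 8.59 degrees, less where a joint would pass 70% of its speed; a pose out of reach is approached as far as the arm can. A call is refused whole if a number of a shift passes 0.05 or a number of a turn 8.59, either way. A call with a gripper value outside its range is refused whole. The fingers move at their own pace and stop on an object; the grip force is fixed at half the most. Time passes only in rows, so rows that do not move let the fingers close. It gives the time, the measured TCP pose, the force, the opening and the grip force at its end, in the units of the state.
- arm.read_state(): the state, without advancing time (a new reading comes with each control period).
- arm.get_image(name): name is "side" or "top"; returns a dict with "image" (384x512x3 uint8, red, green, blue), "fx", "fy", "cx", "cy" (pixels), "xyz" and "rotation" of the camera in the world. Camera axes: x right, y down, z forward; pixel columns grow to the right and rows downward; lengths in mm; the calibration is good to about 2 mm. A picture is of the moment at which its call begins. There is no depth.
- arm.job_done(): hands the job in; it is judged then, once.
The state is a dict: "clock": time; "joints": joint angles; "joint_vel": joint speeds; "joint_efforts": joint torques, N m; "position": TCP position; "ee_rot": TCP orientation; "contact_force": force on the tool from outside, world axes, zero at the start; "wrist_torque": the same for the moment, N m; "gripper_width": finger opening in mm; "grasp_force": force on a finger pad.
Only numpy, scipy, OpenCV 4.12 (cv2) and the standard library are available. Lean on these libraries where they do the work, as an engineer would, in place of code of your own. Each camera call takes 0.05 s, during which the arm holds its last target. There are 200 camera calls.

TASK

The saw may not be switched on until its set-up kit is complete again. Put the hex key, the star knob, the wax tin and the tape measure back into the tray of black and blue inserts, each one upright or flat, fully down on the blue floor of the cut-out made for it. Leave the oak wedge where it lies.

Things in the scene. Friction and masses are not known exactly. Their poses are not given: they have to be found in the camera images.
- hex_key: Dark steel L-shaped hex key lying flat, 7 mm thick, in a rectangle 50 (own x) by 114 mm (own y). Origin: that rectangle's centre, on the underside, z up. Long arm along y at x = -20 mm, 10 mm wide, y = -57 to 57; short arm at y = -53 mm from the long arm to x = +25. Balanced when pinched across the long arm (closing along x) at x = -20, y = -10 mm. 0.05 kg.
- star_knob: Black five-lobed knob, 27 mm high, on a round boss (20 mm wide, 12 mm high); lobes from 12 mm up, 50 mm over all. Origin: underside, z up; its axis is at x = 0, y = 2 mm. Lobes at -90, -18, 54, 126, 198 degrees from own x, tips 25 mm from the axis. Firm grip: lobes -18 and 198, closing along x, 48 mm wide, pads 4 mm from the axis towards -y; or that turned by n x 72 degrees.
- wax_tin: Round closed tin of slide wax, green lid on a silver base, 66 mm in diameter, 24 mm high; the lid is the part from 10 mm up. Origin: centre of the underside, z up. Grip across the diameter in any direction. About 0.09 kg.
- tape_measure: Yellow and black tape measure standing upright, body 34 mm thick (own x), 73 mm long (own y, hook at the -y end), 66 mm high (body to 62 mm). Origin: centre of the underside, z up. Grip across the thickness (fingers closing along x). About 0.2 kg.
- key_nest: Fixed black insert 106 (own x) by 134 mm (own y) with an L-shaped blue-floored cut-out. Origin: centre of its underside, z up; nest floor at z = 4 mm, black top at 11 mm. The hex key fits with origin over origin and axes alike, 7 mm to spare, this way round only. A finger scoop down to the floor crosses the long slot, x = -53 to 17, y = -36 to 16 mm: room for fingers opened to 32 mm.
- knob_nest: Fixed black insert 106 by 134 mm with a small round blue-floored well, 36 mm wide, ringed by five short blue inlaid lobes. Origin: centre of its underside, z up; nest floor at z = 4 mm, black top at 11 mm; well axis at x = 0, y = 2 mm. The star knob's boss stands in the well, 8 mm to spare all round, its lobes 5 mm clear above the black top; any yaw.
- tin_nest: Fixed black insert 106 by 134 mm with a large round blue-floored cut-out, 82 mm wide, for the wax tin (8 mm to spare all round). Origin: centre of its underside and of the cut-out, z up; nest floor at z = 4 mm, black top at 11 mm.
- tape_nest: Fixed black insert 106 (own x) by 134 mm (own y) with a rectangular blue-floored cut-out 50 (x) by 88 mm (y). Origin: centre of its underside and of the cut-out, z up; nest floor at z = 4 mm, black top at 11 mm. The tape measure stands upright in it, length along y, hook at either end, about 7 mm to spare all round.
- oak_wedge: Bystander, not part of the kit: loose oak wedge, 32 x 95 mm, up to 21 mm high, lying flat. Origin: centre of the underside, length along own y.
- hood_corner (a point): Obstacle, fixed: lower corner, nearest the robot and leftmost (+y), of the red saw-guard hood that hangs over the table at the back right. The hood fills the space from here 0.11 m to +x, 0.42 m to -y and 0.15 m up; a steel riving knife stands under it, and its green support tube (75 mm thick, underside at z = 0.34 m, clamp lever down to 0.29) runs along x at y = -0.40 m, all past the robot.
Mind the look-alikes: they are no part of the job. There is more than one size of the wax_tin; the job needs the smaller. Of the things shaped like the star_knob, the black one is meant.

How it is judged (in metres and radians):
At the end, for the whole second after the job is handed in: Hex key, star knob, wax tin and tape measure each stand or lie in their own nest: origin within 15 mm (horizontally) of the nest's origin, underside on the nest floor (not more than 2.5 mm above it), tilted less than 0.12 rad, at rest (horizontal distance between hex_key and key_nest below 0.015 m and z of hex_key in the frame of key_nest between 0.001 and 0.0065 m and angle between each of hex_key, star_knob, wax_tin, tape_measure's own z axis and vertical below 0.12 rad and linear speed of each of hex_key, star_knob, wax_tin, tape_measure below 0.02 m/s and horizontal distance between star_knob and knob_nest below 0.015 m and z of star_knob in the frame of knob_nest between 0.001 and 0.0065 m and horizontal distance between wax_tin and tin_nest below 0.015 m and z of wax_tin in the frame of tin_nest between 0.001 and 0.0065 m and horizontal distance between tape_measure and tape_nest below 0.015 m and z of tape_measure in the frame of tape_nest between 0.001 and 0.0065 m); the robot touches nothing.
It fails at once if the oak wedge is moved by more than 30 mm (distance of oak_wedge from where it was at the start of the episode above 0.03 m).
It also fails if it takes over 118 s, if anything falls off the work surface, if the arm or the gripper's body presses on something with over 40 N, if the wrist force passes 120 N, or if a joint passes its speed limit or range.

## Working session

There is one attempt and no reset: what is moved stays moved. The work goes in short steps, Python scripts to look and compute and a shell command to move; the robot and the scene stay as the last step left them, time stands still between calls to the robot, and variables do not carry over. Pictures are saved under pics/ and viewed, at most 14 in all, crops included, and the job is handed in when it is done.

```bash
ls; mkdir -p pics; python3 - <<'E'
from bench import arm
import cv2
s=arm.read_state(); print(s)
for n in("top","side"):
    d=arm.get_image(n); cv2.imwrite(f"pics/{n}0.png",d["image"][:,:,::-1]); print(n,{k:v for k,v in d.items() if k!="image"})
E
```

```text
pics
{'clock': 0.0, 'joints': array([-9.33417595e-01,  3.85546520e-01,  6.62244878e-03, -4.94880879e-04,
       -1.19396424e+00, -2.58631123e-01]), 'joint_vel': array([-6.60466737e-06, -2.45921396e-03,  2.49771023e-04,  1.17390721e-03,
        7.12574982e-04, -2.65649548e-05]), 'joint_efforts': array([-3.13693108e-04, -3.92287838e+01,  1.88399935e+01,  4.18614998e+00,
       -4.65654273e-03,  1.20432492e-05]), 'position': array([ 230.91969404, -580.15078121,  227.82691629]), 'ee_rot': array([-1.88154162e-01,  9.82138923e-01,  1.04238725e-03, -2.45803157e-04]), 'contact_force': array([-0.016551  ,  0.4725144 ,  0.18552592]), 'wrist_torque': array([-0.04301977,  0.01638847, -0.03164141]), 'grasp_force': 0.0, 'gripper_width': 85.41063823440827}
top {'fx': 439.9775079357939, 'fy': 439.9775079357939, 'cx': 255.08715840219566, 'cy': 190.31283494551985, 'xyz': array([ 148.9933424 ,  -12.35014474, 1541.90055552]), 'rotation': array([ 0.71093608, -0.69618301,  0.06487084, -0.07543796])}
side {'fx': 351.3353800723197, 'fy': 351.3353800723197, 'cx': 251.5369540467618, 'cy': 191.56846543206183, 'xyz': array([ 36.66266115, 720.10672039, 701.45973766]), 'rotation': array([-0.20684249,  0.86294856, -0.44542588,  0.1188771 ])}
```

```bash
python3 - <<'E'
import cv2
for n in("top","side"):
    i=cv2.imread(f"pics/{n}0.png"); cv2.imwrite(f"pics/{n}0b.png",cv2.resize(i,(800,600),interpolation=cv2.INTER_CUBIC))
E
```

```text
(no output)
```

View pics/top0b.png

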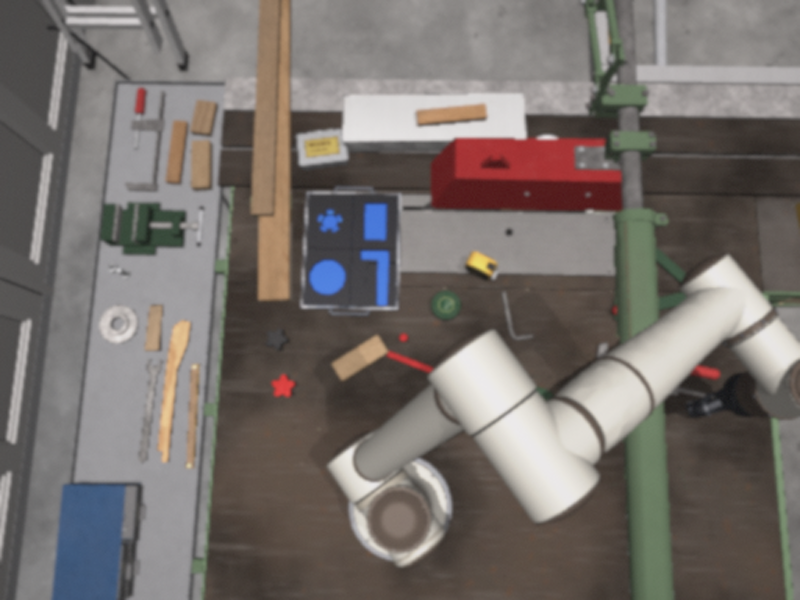

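View pics/side0b.png

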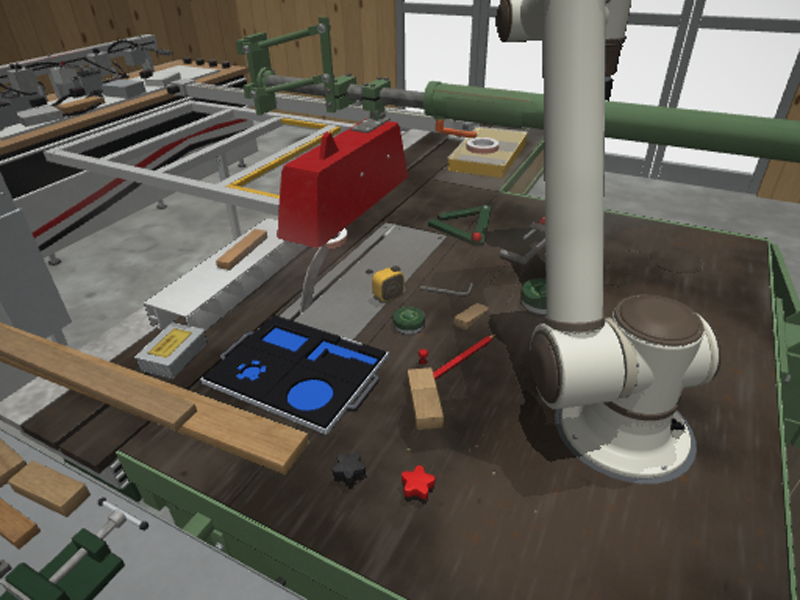

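The top view (800 px scale) shows the tray at about (350,250) with the knob nest top-left, tape nest top-right, tin nest bottom-left and L nest bottom-right. The black knob is at (277,340), red decoy at (283,385), a green tin at (445,303), the tape at (482,264) and the hex key at (515,315). The side view shows a second green tin at (535,293), half hidden by the arm, and small wood at (470,316), either of which could matter.

```bash
cat > h.py <<'E'
import numpy as np, cv2
from scipy.spatial.transform import Rotation as R
def ray(d,p):
    p=np.atleast_2d(np.asarray(p,float))
    v=np.c_[(p[:,0]-d["cx"])/d["fx"],(p[:,1]-d["cy"])/d["fy"],np.ones(len(p))]
    return d["xyz"],R.from_quat(d["rotation"]).apply(v)
def plane(d,p,z):
    o,v=ray(d,p); return (o+v*((z-o[2])/v[:,2])[:,None])[:,:2]
def tri(d1,p1,d2,p2):
    o1,v1=ray(d1,p1);o2,v2=ray(d2,p2);v1=v1[0];v2=v2[0]
    s=np.linalg.lstsq(np.c_[v1,-v2],o2-o1,rcond=None)[0]
    a=o1+s[0]*v1;b=o2+s[1]*v2
    return (a+b)/2,np.linalg.norm(a-b)
def proj(d,P):
    c=R.from_quat(d["rotation"]).inv().apply(np.atleast_2d(P)-d["xyz"])
    return np.c_[c[:,0]/c[:,2]*d["fx"]+d["cx"],c[:,1]/c[:,2]*d["fy"]+d["cy"]]
def blobs(d,lo,hi,amin=25,roi=None):
    h=cv2.cvtColor(d["image"],cv2.COLOR_RGB2HSV); m=cv2.inRange(h,np.array(lo),np.array(hi))
    if roi: k=np.zeros_like(m);x0,y0,x1,y1=roi;k[y0:y1,x0:x1]=255;m&=k
    cs,_=cv2.findContours(m,cv2.RETR_EXTERNAL,cv2.CHAIN_APPROX_NONE)
    out=[]
    for c in cs:
        M=cv2.moments(c)
        if M["m00"]>=amin: out.append((M["m10"]/M["m00"],M["m01"]/M["m00"],M["m00"],c))
    return sorted(out,key=lambda b:-b[2])
E
python3 - <<'E'
from bench import arm
from h import *
import pickle
T=arm.get_image("top");S=arm.get_image("side");pickle.dump((T,S),open("im0.pkl","wb"))
np.set_printoptions(precision=1,suppress=True)
for nm,lo,hi in(("blue",(105,120,80),(120,255,255)),("green",(50,80,20),(90,255,140)),("yellow",(20,140,90),(30,255,255)),("red",(0,180,80),(5,255,255))):
  for n,d in(("T",T),("S",S)):
    for b in blobs(d,lo,hi)[:8]:
        w=plane(d,b[3].reshape(-1,2),15); r=cv2.minAreaRect(w.astype(np.float32))
        print(nm,n,np.array(b[:3]),"plane15 rect",np.array(r[0]),np.array(r[1]),round(r[2],1))
E
```

```text
blue T [ 56.6 321.2 503.5] plane15 rect [-14.  670.7] [ 83.8 103.3] 1.3
blue T [209.1 177.  400.5] plane15 rect [501.7 178. ] [80.6 82.5] 1.1
blue T [ 44.8 359.7 360. ] plane15 rect [-136.2  685.3] [128.   72.5] 1.4
blue T [240.  141.5 321. ] plane15 rect [635.8  74.3] [87.  54.3] 1.1
blue T [242.6 173.8 298.5] plane15 rect [504.2  65.4] [133.5  65.4] 9.3
blue T [210.7 141.2 139.5] plane15 rect [635.6 179.9] [53.  54.7] 1.1
blue T [ 70.4 371.3  79. ] plane15 rect [-153.4  611. ] [90.  24.3] 2.4
blue S [198.  252.5 421.5] plane15 rect [499.7 181. ] [78.  72.6] 26.4
blue S [182. 217. 221.] plane15 rect [634.   76.3] [82.2 45.4] 0.2
blue S [217.6 225.6 194. ] plane15 rect [499.5  75. ] [122.1  57.3] 0.1
blue S [160.5 238.4  81.5] plane15 rect [629.  185.5] [50.7 35.9] 35.9
green S [  44.9  365.9 1724. ] plane15 rect [600.7 583.6] [ 93.5 121.6] 88.6
green S [ 84.3 314.5  54. ] plane15 rect [618.1 462.1] [18.3 35.5] 86.7
green S [261.3 202.9  29.5] plane15 rect [ 447.5 -102.2] [38.6 39.3] 43.7
green S [343.  183.6  26.5] plane15 rect [ 242.4 -324.3] [37.8 49.9] 5.3
yellow T [305.6 165.8  40. ] plane15 rect [ 543.  -167.9] [47.  30.1] 67.0
yellow S [171.7 108.  190.5] plane15 rect [1236. -679.] [187.2 531.9] 19.8
yellow S [303.5 107.3 187. ] plane15 rect [ 614.  -920.2] [198.   87.5] 2.8
yellow S [108.5 219.3 181.5] plane15 rect [832.6 185.2] [39.4 77.5] 9.4
yellow S [244.2 178.4 101.5] plane15 rect [ 558.5 -191.2] [ 57.6 124. ] 3.1
yellow S [193.   78.7  54. ] plane15 rect [ 1414.8 -1078.4] [213.5  51.2] 0.2
red S [ 217.5  113.5 3310.5] plane15 rect [1017.9 -757. ] [389.6 918.5] 27.0
red S [266.8 308.4 264.5] plane15 rect [253.5 258.6] [46.5 54.6] 26.7
red S [295.1 228.  118.5] plane15 rect [299.  -30.5] [160.7  13.8] 70.1
```

```bash
python3 - <<'E'
import pickle
from h import *
T,S=pickle.load(open("im0.pkl","rb"))
a=cv2.resize(T["image"][110:260,160:350],None,fx=4.2,fy=4,interpolation=cv2.INTER_CUBIC)
b=cv2.resize(S["image"][165:325,200:360],None,fx=5,fy=3.75,interpolation=cv2.INTER_CUBIC)
cv2.imwrite("pics/tc.png",a[:,:,::-1]);cv2.imwrite("pics/sc.png",b[:,:,::-1])
E
```

```text
(no output)
```

View pics/tc.png

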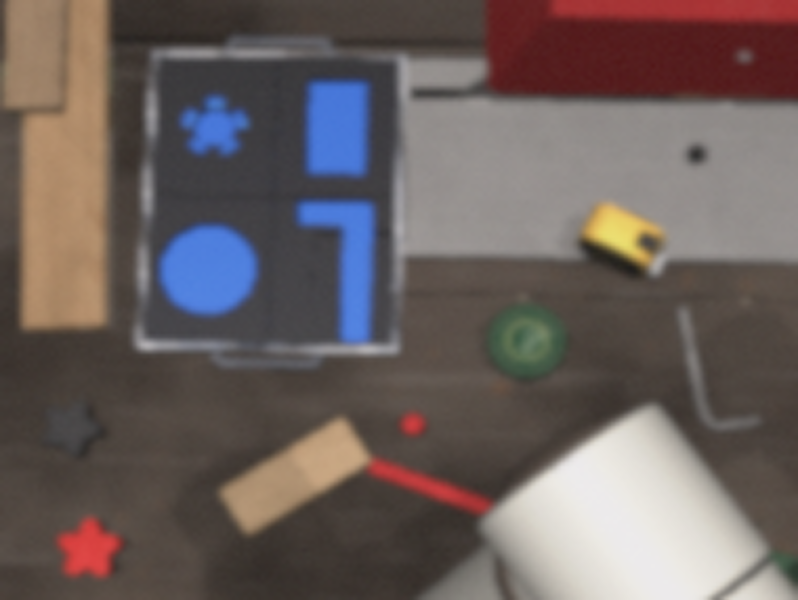

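View pics/sc.png

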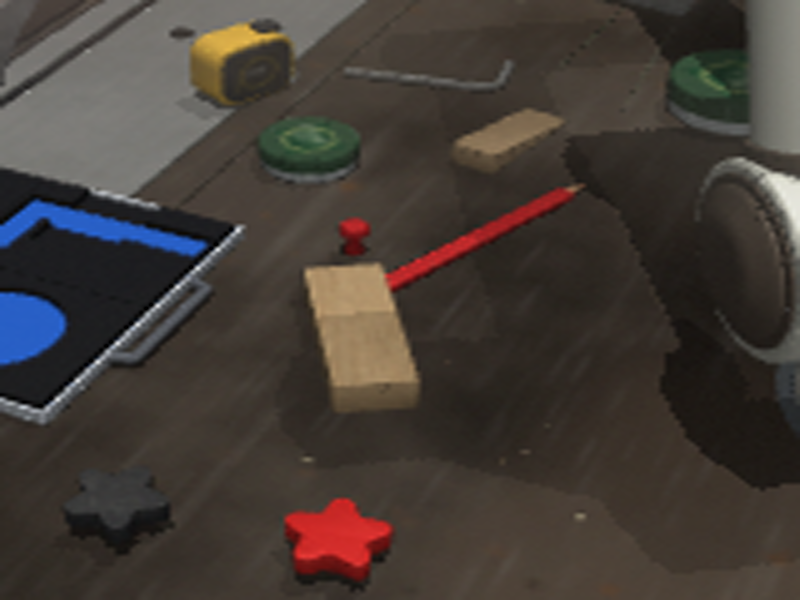

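Top crop: tape at (622,237) with its hook at (657,265), tin at (527,341), hex key with long arm (685,310)-(712,420) and short arm to (755,420), black knob at (73,428). Side crop: the same, with the tape top near (240,35), tin lid at (310,140), knob at (118,503), small wedge at (510,138) and the bigger tin at the right edge. The bigger block with the red stick is also oak-coloured, so I will stay clear of both.

```bash
python3 - <<'E'
import pickle
from h import *
np.set_printoptions(precision=1,suppress=True)
T,S=pickle.load(open("im0.pkl","rb"))
tp=lambda x,y:(160+x/4.2,110+y/4)
sp=lambda x,y:(200+x/5,165+y/3.75)
for n,d,f,pts in(("T",T,tp,dict(tin=(500,350),tinback=(527,400),tape=(610,220),tapeblk=(650,243),hook=(657,262),grey=(600,170),key=(700,370),keybg=(730,370),knob=(73,430),knobbg=(120,450),red=(90,550))),
 ("S",S,sp,dict(tin=(275,145),tinside=(310,175),wood=(310,210),tape=(205,60),tapeblk=(255,75),key=(420,78),keybg=(420,100),knob=(118,503),knobbg=(200,520),wedge=(510,138)))):
    h=cv2.cvtColor(d["image"],cv2.COLOR_RGB2HSV)
    for k,p in pts.items():
        u,v=f(*p); print(n,k,(round(u),round(v)),h[round(v),round(u)])
print("hand tri:")
for k,a,b in(("tin logo",(530,340),(310,137)),("knob",(73,428),(118,498)),("key end",(685,312),(346,70)),("key corner",(712,424),(497,86)),("key short end",(757,421),(508,64)),("nest tin",(209,270),None)):
    if b: print(k,tri(T,tp(*a),S,sp(*b)))
tb=blobs(T,(105,120,80),(120,255,255),roi=(170,100,270,200));sb=blobs(S,(105,120,80),(120,255,255),roi=(120,190,260,300))
# match by plane position
for a in tb:
    b=min(sb,key=lambda b:np.linalg.norm(plane(T,a[:2],15)-plane(S,b[:2],15)))
    print("blue",tri(T,a[:2],S,b[:2]))
# wedge/blocks
for d,n in((T,"T"),(S,"S")):
    for b in blobs(d,(8,60,90),(25,160,255),40):
        w=plane(d,b[3].reshape(-1,2),15);r=cv2.minAreaRect(w.astype(np.float32))
        if r[0][0]<700 and abs(r[0][1])<300: print("wood",n,r)
E
```

```text
T tin (279, 198) [61 60 93]
T tinback (285, 210) [12 50 77]
T tape (305, 165) [ 25 140 234]
T tapeblk (315, 171) [17 56 86]
T hook (316, 176) [ 11  12 169]
T grey (303, 152) [  9  12 150]
T key (327, 202) [12 31 83]
T keybg (334, 202) [13 53 77]
T knob (177, 218) [165   7  75]
T knobbg (189, 222) [13 52 79]
T red (181, 248) [  0 177 220]
S tin (255, 204) [64 76 77]
S tinside (262, 212) [ 75   5 102]
S wood (262, 221) [14 47 81]
S tape (241, 181) [ 20 154 134]
S tapeblk (251, 185) [19 39 52]
S key (284, 186) [20 18 84]
S keybg (284, 192) [15 64 64]
S knob (224, 299) [30  4 60]
S knobbg (240, 304) [15 54 57]
S wedge (302, 202) [ 17  90 139]
hand tri:
tin logo (array([440.5, -95.7,  21.8]), np.float64(0.3881270773832314))
knob (array([355. , 283.3,  20.5]), np.float64(0.5388392040470327))
key end (array([ 474.4, -227.5,    1.3]), np.float64(4.573470809821671))
key corner (array([ 371.4, -250.3,    0.3]), np.float64(1.26972359090332))
key short end (array([ 376.1, -287.5,    1.1]), np.float64(1.4779395165414095))
blue (array([502.1, 179.4,  11.5]), np.float64(0.7777314604177481))
blue (a
[... 263 characters left out ...]
, 236.3407440185547), 18.439754486083984)
wood T ((318.8789367675781, 98.50068664550781), (54.73362731933594, 129.71351623535156), 34.66879653930664)
wood T ((542.0936279296875, -173.0205535888672), (68.41575622558594, 42.45844650268555), 62.060386657714844)
wood T ((9.113106727600098, -230.93264770507812), (54.14970779418945, 29.806114196777344), 42.91870880126953)
wood S ((318.76861572265625, 92.37103271484375), (46.251258850097656, 139.40277099609375), 33.690521240234375)
wood S ((332.3167419433594, -166.53419494628906), (80.91625213623047, 36.452919006347656), 72.38713836669922)
wood S ((540.6484985351562, -184.96551513671875), (72.32914733886719, 121.50737762451172), 26.718181610107422)
```

```bash
cat > m.py <<'E'
import pickle
from h import *
np.set_printoptions(precision=1,suppress=True)
T,S=pickle.load(open("im0.pkl","rb"))
tp=lambda x,y:(160+x/4.2,110+y/4)
sp=lambda x,y:(200+x/5,165+y/3.75)
print("hood",tri(T,(432/1.5625,206/1.5625),S,(325/1.5625,245/1.5625)))
# tin: green lid ellipse
g=[]
for d,roi in((T,(270,185,300,208)),(S,(245,193,277,216))):
    b=blobs(d,(35,40,20),(95,255,160),30,roi)[0]; e=cv2.fitEllipse(cv2.convexHull(b[3])); g.append(e)
    w=plane(d,b[3].reshape(-1,2),20); print("tin",b[:3],e,cv2.minEnclosingCircle(plane(d,b[3].reshape(-1,2),24).astype(np.float32)))
print(tri(T,g[0][0],S,g[1][0]))
# knob: low saturation dark in top
for d,roi,z in((T,(165,208,190,228),27),(S,(205,285,240,315),27)):
    b=blobs(d,(0,0,0),(179,25,110),30,roi)[0]
    w=plane(d,b[3].reshape(-1,2),z); c,r=cv2.minEnclosingCircle(w.astype(np.float32))
    print("knob px",b[:3],"mec",c,r,"cen",plane(d,b[:2],z))
    q=w-np.array(c);a=np.degrees(np.arctan2(q[:,1],q[:,0]));rr=np.hypot(*q.T)
    f=(rr*np.exp(5j*np.radians(a))).sum();print("lobe phase mod72",np.degrees(np.angle(f))/5)
# key
for d,roi in((T,(318,184,345,220)),(S,(265,178,305,192))):
    h=cv2.cvtColor(d["image"],cv2.COLOR_RGB2HSV).astype(int)
    sub=h[roi[1]:roi[3],roi[0]:roi[2]]; m=(sub[...,1]<38)&(sub[...,2]>(75))
    v,u=np.nonzero(m);p=plane(d,np.c_[u+roi[0],v+roi[1]],6)
    print("key pts",len(p));print(cv2.minAreaRect(p.astype(np.float32)))
    if d is T:
        L=p[p[:,0]>395];fl=cv2.fitLine(L.astype(np.float32),cv2.DIST_HUBER,0,.01,.01).ravel();print("long",fl,np.degrees(np.arctan2(fl[1],fl[0])),len(L),"xmax",p[:,0].max(),"min",p[:,0].min(),p[:,1].min())
        print(p[np.argsort(p[:,0])][::3])
# tape
d=T;roi=(294,154,322,182)
h=cv2.cvtColor(d["image"],cv2.COLOR_RGB2HSV).astype(int)[roi[1]:roi[3],roi[0]:roi[2]]
m=((h[...,1]>60)|(h[...,2]<100)).astype(np.uint8)
for r in m: print("".join(".#"[k] for k in r))
c=max(cv2.findContours(m,0,cv2.CHAIN_APPROX_NONE)[0],key=cv2.contourArea).reshape(-1,2)+roi[:2]
for z in(40,62): print("tape",z,cv2.minAreaRect(plane(d,c,z).astype(np.float32)))
b=blobs(d,(18,110,120),(32,255,255),20,roi)[0];print("yellow62",cv2.minAreaRect(plane(d,b[3].reshape(-1,2),62).astype(np.float32)))
# nests
for b in blobs(T,(105,120,80),(120,255,255),roi=(170,100,270,200)):
    print("nest",cv2.minAreaRect(plane(T,b[3].reshape(-1,2),11).astype(np.float32)))
E
python3 m.py
```

```text
hood (array([616. , -57.3, 165.9]), np.float64(14.051591542580638))
tin (284.98643410852713, 194.71511627906978, 258.0) ((285.07574462890625, 194.78057861328125), (18.35235023498535, 19.264333724975586), 83.06250762939453) ((440.2992248535156, -92.00540161132812), 34.10653305053711)
tin (261.2164874551971, 203.1132616487455, 232.5) ((261.18902587890625, 203.18374633789062), (15.646113395690918, 20.62452507019043), 87.2785415649414) ((438.9171447753906, -85.2361831665039), 40.03900909423828)
(array([441.9, -92.1,  17.2]), np.float64(0.03423996644095775))
knob px (176.53945249597422, 216.5684380032206, 103.5) mec (355.6446533203125, 286.1846008300781) 24.473857879638672 cen [[355.4 285. ]]
lobe phase mod72 -22.47938989754171
knob px (222.854124062713, 298.46353101567826, 244.5) mec (352.96197509765625, 289.880615234375) 29.245018005371094 cen [[352.8 290. ]]
lobe phase mod72 -21.822698381099034
key pts 212
((407.5006408691406, -225.10032653808594), (123.77066802978516, 77.24977111816406), 31.162086486816406)
long [   1.     0.2  436.3 -230.6] 11.273229 106 xmax 478.52885455864447 min 3
[... 2217 characters left out ...]
688), (75.86941528320312, 94.62329864501953), 1.110533356666565)
tape 62 ((520.4413452148438, -165.8660430908203), (74.75806427001953, 93.23722839355469), 1.1105148792266846)
yellow62 ((529.571044921875, -167.54110717773438), (60.16407775878906, 35.19573211669922), 63.60892868041992)
nest ((502.6581726074219, 178.467529296875), (80.7674789428711, 82.72807312011719), 1.122743844985962)
nest ((637.080322265625, 74.47891235351562), (87.19921875, 54.49168014526367), 1.0608785152435303)
nest ((505.14862060546875, 65.55420684814453), (133.84080505371094, 65.60070037841797), 9.318053245544434)
nest ((636.9005126953125, 180.42190551757812), (53.14210891723633, 54.83784866333008), 1.0518544912338257)
```

```bash
cat > go.py <<'E'
# usage: go.py x y z(TCP) [yaw of closing axis deg] : distances in present tool axes
import sys,numpy as np
from scipy.spatial.transform import Rotation as R
from bench import arm
s=arm.read_state();r=R.from_quat(s["ee_rot"]);M=r.as_matrix()
yaw=np.degrees(np.arctan2(M[1,1],M[0,1]))
print("t %.1f pos %s yawY %.2f tilt %.2f J %s F %s w %.1f g %.1f"%(s["clock"],s["position"].round(1),yaw,np.degrees(np.arccos(-M[2,2])),s["joints"].round(2),s["contact_force"].round(1),s["gripper_width"],s["grasp_force"]))
a=[float(v) for v in sys.argv[1:]]
if len(a)>2:
    d=np.array(a[:3])-s["position"];wz=0
    if len(a)>3: wz=-((a[3]-yaw+90)%180-90); wf=-((a[3]-yaw+180)%360-180); print("wz turn now (mod180) %.2f (full) %.2f"%(wz,wf))
    print("shift now",(M.T@d).round(1))
    if len(a)>3:
        for w in {round(wz,6),round(wf,6)}: print("shift after turn %.1f:"%w,((r*R.from_rotvec([0,0,w],degrees=True)).as_matrix().T@d).round(1))
E
python3 -m pendant '[[0,0,-0.05,0,0,0,0.028],[0,0,-0.05,0,0,0,0.028],[0,0,-0.05,0,0,0,0.028],[0,0,-0.05,0,0,0,0.028],[0,0,-0.05,0,0,0,0.028],[0,0,-0.05,0,0,0,0.028],[0,0,0,0,0,0,0.028]]'
python3 go.py 413 -236 500 102
python3 - <<'E'
import pickle
from h import *
T,S=pickle.load(open("im0.pkl","rb"))
d=T;v,u=np.mgrid[150:185,292:330];p=np.c_[u.ravel(),v.ravel()]
h=cv2.cvtColor(d["image"],cv2.COLOR_RGB2HSV).astype(int)[p[:,1],p[:,0]]
m=(h[:,1]>60)|(h[:,2]<100)
w=plane(d,p,62)[m];q=w-[529.6,-167.5]
for a in(59,61,63.5):
    e=np.array([np.cos(np.radians(a)),np.sin(np.radians(a))]);n=np.array([-e[1],e[0]])
    for off in(-10,-5,0,5,10):
        k=abs(q@n-off)<3; t=np.sort(q[k]@e); print(a,off,t[:2].round(),t[-2:].round())
E
```

```text
clock: 0.9
position: [230.6, -581.5, 537.5]
ee_rot: [-0.188, 0.982, -0.008, 0.002]
contact_force: [-0.1, 0.2, 0.3]
gripper_width: 27.9
grasp_force: 0.0
t 0.9 pos [ 230.6 -581.5  537.5] yawY 111.63 tilt 0.94 J [-0.93  0.37  0.74  0.   -1.92 -0.26] F [-0.1  0.2  0.3] w 27.9 g 0.0
wz turn now (mod180) 9.63 (full) 9.63
shift now [-296.9  254.5   33.7]
shift after turn 9.6: [-250.2  300.6   33.7]
59 -10 [-80. -78.] [30. 33.]
59 -5 [-82. -80.] [29. 31.]
59 0 [-86. -84.] [30. 32.]
59 5 [-89. -87.] [30. 31.]
59 10 [-91. -89.] [29. 31.]
61 -10 [-79. -77.] [29. 32.]
61 -5 [-80. -77.] [29. 31.]
61 0 [-84. -82.] [30. 32.]
61 5 [-87. -85.] [28. 31.]
61 10 [-89. -87.] [28. 30.]
63.5 -10 [-77. -33.] [30. 32.]
63.5 -5 [-79. -77.] [30. 32.]
63.5 0 [-82. -81.] [27. 30.]
63.5 5 [-85. -84.] [29. 32.]
63.5 10 [-87. -85.] [30. 31.]
```

```bash
python3 -m pendant '[[-0.037,0.032,0,0,0,0,0.028],[-0.037,0.032,0,0,0,0,0.028],[-0.037,0.032,0,0,0,0,0.028],[-0.037,0.032,0,0,0,0,0.028],[-0.037,0.032,0,0,0,0,0.028],[-0.037,0.032,0,0,0,0,0.028],[-0.037,0.032,0.0,0,0,0,0.028],[-0.038,0.031,0,0,0,0,0.028],[0,0,0.04,0,0,8.5,0.028],[0,0,0.04,0,0,1.1,0.028],[0,0,0,0,0,0,0.028]]'
python3 go.py 413 -236 60 102
python3 - <<'E'
from bench import arm
import cv2,numpy as np,pickle
T=arm.get_image("top");S=arm.get_image("side");pickle.dump((T,S),open("im1.pkl","wb"))
cv2.imwrite("pics/b1.png",np.hstack([cv2.resize(d["image"],(400,300),interpolation=cv2.INTER_AREA) for d in(T,S)])[:,:,::-1])
E
```

```text
clock: 2.0
position: [410.1, -231.8, 441.8]
ee_rot: [-0.106, 0.994, 0.004, -0.007]
contact_force: [1.4, 0.2, -0.7]
gripper_width: 28.3
grasp_force: 0.0
t 2.0 pos [ 410.1 -231.8  441.8] yawY 102.20 tilt 0.91 J [-0.17  0.05  0.09 -0.   -1.63 -1.19] F [ 1.4  0.2 -0.7] w 28.3 g 0.0
wz turn now (mod180) 0.20 (full) 0.20
shift now [ -7.1  -8.  381.7]
shift after turn 0.2: [ -7.1  -8.  381.7]
```

View pics/b1.png

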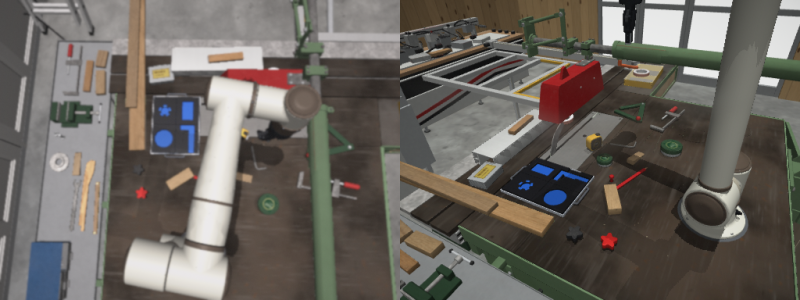

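The left half (top view) shows the elbow over the back and the gripper above the hex key. The right half (side view) shows the hand above the tube at (628,20), the second tin at (671,147) clearly bigger than the one at (604,160), and the small wedge at (635,157) undisturbed.

```bash
python3 -m pendant '[[-0.007,-0.008,0.05,0,0,0,0.028],[0,0,0.05,0,0,0,0.028],[0,0,0.05,0,0,0,0.028],[0,0,0.05,0,0,0,0.028],[0,0,0.05,0,0,0,0.028],[0,0,0.05,0,0,0,0.028],[0,0,0.05,0,0,0,0.028],[0,0,0.01,0,0,0,0.028],[0,0,0,0,0,0,0.028]]'
python3 go.py 413 -236 28 102
python3 - <<'E'
from bench import arm
import cv2,numpy as np,pickle
T=arm.get_image("top");S=arm.get_image("side");pickle.dump((T,S),open("im2.pkl","wb"))
a=cv2.resize(T["image"][150:250,250:400],(500,400),interpolation=cv2.INTER_CUBIC)
b=cv2.resize(S["image"][130:230,240:340],(300,400),interpolation=cv2.INTER_CUBIC)
cv2.imwrite("pics/b2.png",np.hstack([a,b])[:,:,::-1])
E
```

```text
clock: 3.0
position: [423.3, -241.2, 90.9]
ee_rot: [-0.106, 0.994, -0.001, 0.0]
contact_force: [0.5, 1.0, 0.9]
gripper_width: 28.1
grasp_force: 0.0
t 3.0 pos [ 423.3 -241.2   90.9] yawY 102.12 tilt 0.08 J [-0.18  0.31 -0.51  0.   -0.75 -1.18] F [0.5 1.  0.9] w 28.1 g 0.0
wz turn now (mod180) 0.12 (full) 0.12
shift now [ 9.   7.3 62.9]
shift after turn 0.1: [ 9.1  7.3 62.9]
```

View pics/b2.png

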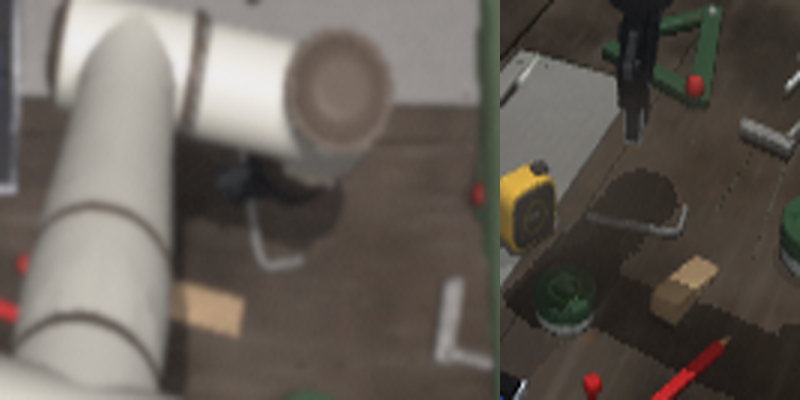

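The top crop shows the key's corner at (268,265) below the gripper, with the fingers a bit too far along the arm and the wedge at (210,307) clear. The side crop shows the fingertips at (635,140) over the key's long arm.

```bash
python3 -m pendant '[[0.009,0.007,0.025,0,0,0,0.028],[0,0,0.025,0,0,0,0.028],[0,0,0,0,0,0,0.028],[0,0,0,0,0,0,0.028],[0,0,0,0,0,0,0.028]]'
python3 go.py 413 -236 28 102
python3 - <<'E'
from bench import arm
import cv2,numpy as np,pickle
S=arm.get_image("side")
b=cv2.resize(S["image"][155:200,260:320],(800,600),interpolation=cv2.INTER_CUBIC)
cv2.imwrite("pics/b3.png",b[:,:,::-1])
E
```

```text
clock: 3.6
position: [413.1, -235.8, 42.3]
ee_rot: [-0.106, 0.994, -0.001, 0.002]
contact_force: [0.3, 0.6, 0.3]
gripper_width: 27.8
grasp_force: 0.0
t 3.6 pos [ 413.1 -235.8   42.3] yawY 102.14 tilt 0.30 J [-0.18  0.37 -0.59  0.   -0.61 -1.18] F [0.3 0.6 0.3] w 27.8 g 0.0
wz turn now (mod180) 0.14 (full) 0.14
shift now [ 0.3 -0.2 14.3]
shift after turn 0.1: [ 0.3 -0.2 14.3]
```

View pics/b3.png

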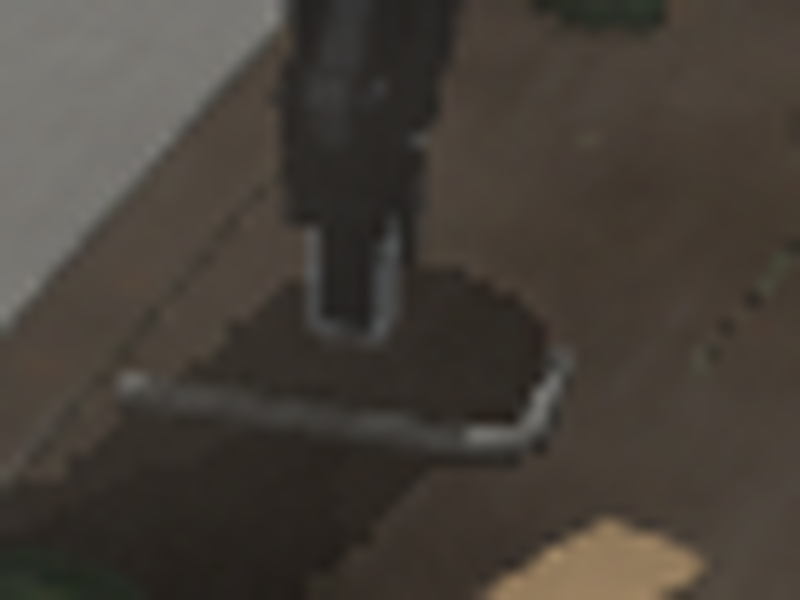

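```bash
python3 - <<'E'
import pickle
from h import *
np.set_printoptions(precision=1,suppress=True)
T,S=pickle.load(open("im2.pkl","rb"))
f=lambda x,y:(260+x*.075-.46,155+y*.075-.46)
for n,p in(("keytip",(125,385)),("keyk1",(300,412)),("mid",(345,420)),("k2",(430,437)),("corner",(510,445)),("shortend",(563,355))): print(n,plane(S,f(*p),5))
for z in(10,17,25): print("finger",z,plane(S,f(345,335),z))
print(proj(S,[[410,-222,17],[413,-236,42]]))
# top im2: key visible lower part; crop px
g=lambda x,y:(250+x*.3-.35,150+y*.25-.37)
for n,p in(("corner",(268,265)),("shortend",(302,262)),("up",(252,215))): print("T",n,plane(T,g(*p),5))
E
```

```text
keytip [[ 476.1 -223.3]]
keyk1 [[ 429.  -231.8]]
mid [[ 416.9 -233.5]]
k2 [[ 393.8 -235.9]]
corner [[ 373.6 -241.5]]
shortend [[ 376.5 -287.5]]
finger 10 [[ 430.1 -264.1]]
finger 17 [[ 426.1 -254.1]]
finger 25 [[ 421.5 -242.7]]
[[286.1 185.3]
 [287.1 177.1]]
T corner [[ 371.8 -251.3]]
T shortend [[ 375.2 -287.1]]
T up [[ 416.1 -234.8]]
```

```bash
python3 -m pendant '[[0,0,0.008,0,0,0,0.028],[0,0,0,0,0,0,0.028],[0,0,0,0,0,0,0.028]]'
python3 go.py 413 -236 28 102
python3 - <<'E'
from bench import arm
import cv2,numpy as np,pickle
from h import *
S=arm.get_image("side")
im=cv2.convertScaleAbs(S["image"][165:200,265:310],alpha=2.2)
b=cv2.resize(im,(720,560),interpolation=cv2.INTER_CUBIC)
cv2.imwrite("pics/b4.png",b[:,:,::-1])
T0,S0=pickle.load(open("im2.pkl","rb"))
for z in(66,72,78,84):print(z,proj(S0,[[420,-227,z],[426,-255,z]]).round(1).tolist())
for z in(9,15,21):print(z,((proj(S,[[410,-222,z],[416,-250,z]])-[265,165]+.5)*16).round(0).tolist())
E
```

```text
clock: 3.95
position: [410.7, -235.2, 31.9]
ee_rot: [-0.105, 0.994, 0.0, -0.0]
contact_force: [-0.5, -0.3, -0.3]
gripper_width: 27.9
grasp_force: 0.0
t 4.0 pos [ 410.7 -235.2   31.9] yawY 102.10 tilt 0.03 J [-0.18  0.39 -0.6   0.   -0.58 -1.18] F [-0.5 -0.3 -0.3] w 27.9 g 0.0
wz turn now (mod180) 0.10 (full) 0.10
shift now [-2.  -1.3  3.9]
shift after turn 0.1: [-2.  -1.3  3.9]
66 [[284.4, 172.0], [286.0, 167.7]]
72 [[284.5, 170.5], [286.1, 166.2]]
78 [[284.5, 169.0], [286.2, 164.7]]
84 [[284.6, 167.4], [286.2, 163.2]]
9 [[344.0, 364.0], [368.0, 293.0]]
15 [[345.0, 341.0], [369.0, 270.0]]
21 [[346.0, 318.0], [370.0, 248.0]]
```

View pics/b4.png

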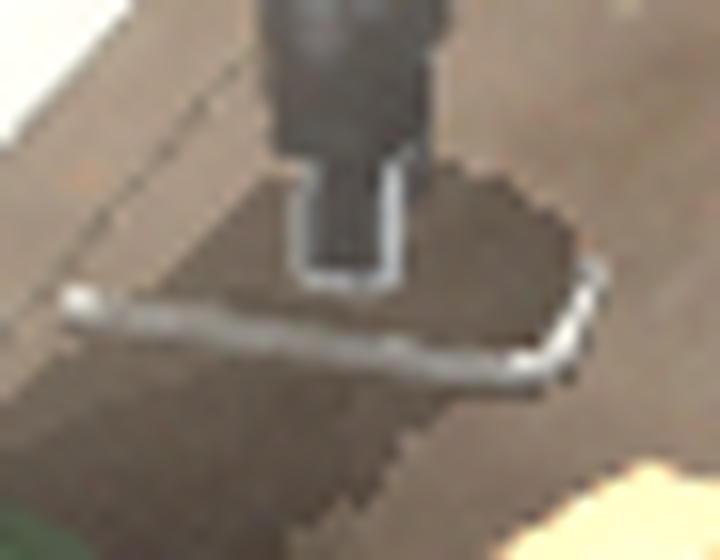

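The finger with the silver edge ends at (345,288), and the key's arm passes at (345,345). It is not clear which of the two fingers this is, so I'll open wide once and compare.

```bash
python3 -m pendant '[[-0.002,-0.001,-0.02,0,0,0,0.07],[0,0,0,0,0,0,0.07],[0,0,0,0,0,0,0.07],[0,0,0,0,0,0,0.07],[0,0,0,0,0,0,0.07]]'
python3 go.py 413 -236 28 102
python3 - <<'E'
from bench import arm
import cv2,numpy as np,pickle
from h import *
S=arm.get_image("side")
im=cv2.convertScaleAbs(S["image"][150:195,260:320],alpha=2.2)
b=cv2.resize(im,(720,540),interpolation=cv2.INTER_CUBIC)
cv2.imwrite("pics/b5.png",b[:,:,::-1])
for z in(25,31,37):print(z,((proj(S,[[405,-202,z],[420,-270,z]])-[260,150]+.5)*12).round(0).tolist())
E
```

```text
clock: 4.5
position: [412.5, -235.6, 51.4]
ee_rot: [-0.105, 0.994, 0.0, -0.001]
contact_force: [-0.2, -0.4, -0.1]
gripper_width: 70.0
grasp_force: 0.0
t 4.5 pos [ 412.5 -235.6   51.4] yawY 102.10 tilt 0.08 J [-0.18  0.36 -0.58 -0.   -0.64 -1.18] F [-0.2 -0.4 -0.1] w 70.0 g 0.0
wz turn now (mod180) 0.10 (full) 0.10
shift now [-0.5 -0.5 23.4]
shift after turn 0.1: [-0.5 -0.5 23.4]
25 [[308.0, 447.0], [352.0, 318.0]]
31 [[309.0, 429.0], [353.0, 301.0]]
37 [[310.0, 412.0], [354.0, 284.0]]
```

View pics/b5.png

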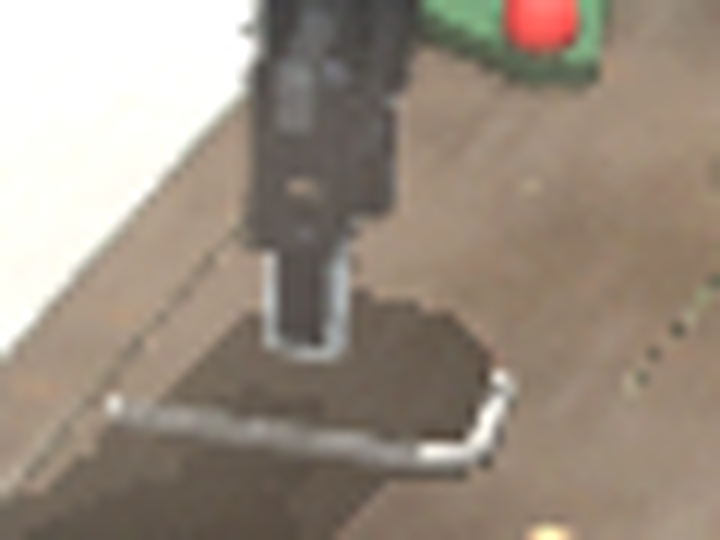

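```bash
python3 -m pendant '[[0,0,0.017,0,0,0,0.028],[0,0,0.0,0,0,0,0.028],[0,0,0.004,0,0,0,0.028],[0,0,0,0,0,0,0.028],[0,0,0,0,0,0,0.028]]'; python3 -m pendant '[[0,0,0.001,0,0,0,0.028],[0,0,0,0,0,0,0.028]]'|grep -E 'pos|force';python3 -m pendant '[[0,0,0.001,0,0,0,0.028],[0,0,0,0,0,0,0.028]]'|grep -E 'pos|force'
python3 - <<'E'
from bench import arm
import cv2,numpy as np,pickle
from h import *
S=arm.get_image("side")
im=cv2.convertScaleAbs(S["image"][150:195,260:320],alpha=2.2)
b=cv2.resize(im,(720,540),interpolation=cv2.INTER_CUBIC)
cv2.imwrite("pics/b6.png",b[:,:,::-1])
E
```

```text
clock: 5.05
position: [413.2, -235.8, 31.2]
ee_rot: [-0.105, 0.994, -0.0, 0.0]
contact_force: [0.5, -0.9, 0.6]
gripper_width: 28.3
grasp_force: 0.0
position: [413.1, -235.7, 30.2]
contact_force: [0.5, 0.1, 0.2]
grasp_force: 0.0
position: [413.0, -235.7, 29.0]
contact_force: [-0.5, 0.0, -0.0]
grasp_force: 0.0
```

View pics/b6.png

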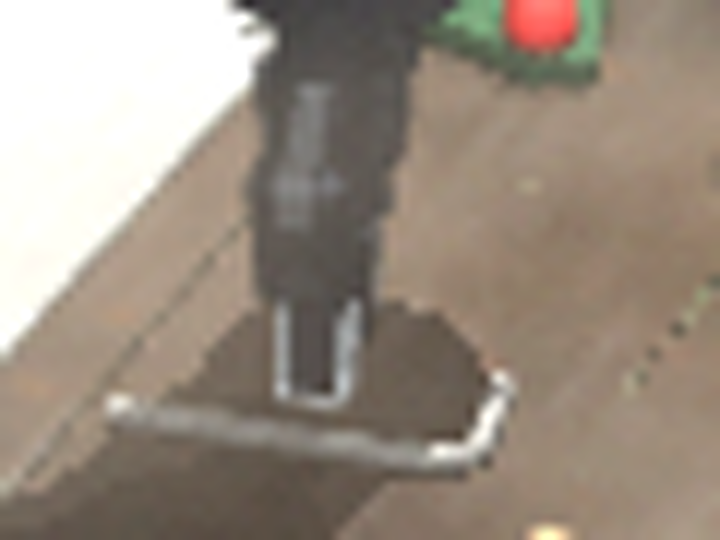

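Tip at (312,405) and key arm at (312,432), with no contact force. I'll go down in small steps, watching the force.

```bash

python3 -m pendant '[[0,0,0.002,0,0,0,0.028],[0,0,0,0,0,0,0.028]]'|grep -E 'pos|contact'
python3 -m pendant '[[0,0,0.002,0,0,0,0.028],[0,0,0,0,0,0,0.028]]'|grep -E 'pos|contact'
python3 -m pendant '[[0,0,0.002,0,0,0,0.028],[0,0,0,0,0,0,0.028]]'|grep -E 'pos|contact'
```

```text
position: [412.8, -235.7, 26.8]
contact_force: [0.0, 0.4, -0.2]
position: [412.8, -235.7, 24.7]
contact_force: [0.9, 0.4, -0.8]
position: [412.8, -235.7, 22.7]
contact_force: [0.0, 1.6, 0.3]
```

```bash

for i in 1; do python3 -m pendant '[[0,0,0.002,0,0,0,0.028],[0,0,0,0,0,0,0.028]]'|grep -E 'pos|contact'; done
python3 -m pendant '[[0,0,0,0,0,0,0.0],[0,0,0,0,0,0,0.0],[0,0,0,0,0,0,0.0],[0,0,0,0,0,0,0.0]]'
python3 - <<'E'
from bench import arm
import pickle
pickle.dump((arm.get_image("top"),arm.get_image("side")),open("im3.pkl","wb"))
E
```

```text
position: [412.8, -235.7, 20.8]
contact_force: [-0.6, 1.2, -0.3]
clock: 6.7
position: [413.1, -235.7, 21.1]
ee_rot: [-0.105, 0.994, -0.0, 0.0]
contact_force: [-0.4, -0.1, -0.6]
gripper_width: -0.2
grasp_force: 0.0
```

```bash
python3 - <<'E'
import pickle
from h import *
T,S=pickle.load(open("im3.pkl","rb"))
g=cv2.cvtColor(S["image"],cv2.COLOR_RGB2GRAY)
print("     ",list(range(276,300)))
for v in range(172,194): print(v,g[v,276:300])
for z in(-4,4,10,16,22):print(z,proj(S,[[411,-230,z]]).round(1))
E
```

```text
[276, 277, 278, 279, 280, 281, 282, 283, 284, 285, 286, 287, 288, 289, 290, 291, 292, 293, 294, 295, 296, 297, 298, 299]
172 [61 63 71 70 70 52 40 39 38 38 38 37 35 36 35 56 66 66 65 66 63 63 62 61]
173 [66 70 71 70 69 60 40 39 39 39 37 35 34 35 34 64 66 64 65 65 63 62 61 58]
174 [70 71 70 70 69 69 39 39 39 38 39 35 35 35 48 66 66 66 66 67 62 60 59 59]
175 [70 70 71 69 70 69 58 62 57 39 37 36 33 42 66 46 45 45 69 65 61 62 61 59]
176 [70 70 69 69 51 50 50 57 60 38 36 37 36 82 58 44 43 45 46 44 43 61 60 61]
177 [71 70 70 51 49 48 48 56 60 38 36 37 37 85 55 44 46 44 43 42 41 42 62 62]
178 [68 68 52 48 48 48 47 55 59 38 37 36 35 84 55 45 44 43 41 42 42 42 43 64]
179 [68 51 48 47 48 47 47 56 60 38 36 37 45 84 58 47 44 44 43 42 42 43 43 43]
180 [68 50 49 48 48 46 47 55 59 38 37 36 44 84 59 45 44 42 44 43 42 42 43 41]
181 [52 50 48 49 47 48 47 64 59 38 37 36 45 84 52 44 44 43 42 44 43 42 42 42]
182 [ 49  49  49  49  48  47  47  56  70  57  46  44  56 111  51  45  44  41
  43  44  44  43  43  43]
183 [49 49 49 43 43 42 41 43 47 55 54 62 64 68 47 44 44 44 44 45 44 44 43 42]
184 [64 62 60 52 4
[... 180 characters left out ...]
0 70 63 51 43 47 48 42 42 42 43 94]
187 [ 46  47  44  43  45  44  44  49  52  53  57  59  60  62  64  66  67  66
  65  68 110 102  97  90]
188 [46 42 40 41 42 40 40 40 40 39 39 43 42 46 52 54 61 62 64 71 74 71 65 62]
189 [42 40 41 41 40 39 39 37 38 37 37 38 42 41 40 41 37 38 41 43 43 44 41 60]
190 [41 40 41 40 40 40 38 38 38 37 36 37 40 41 40 42 55 55 54 55 58 58 59 60]
191 [42 41 39 39 38 38 37 38 38 36 41 40 40 40 39 56 54 54 53 56 56 59 60 59]
192 [40 38 39 39 38 38 38 38 38 37 37 39 39 41 55 55 54 53 54 54 56 59 58 58]
193 [39 39 37 37 37 36 37 37 37 37 36 39 40 54 54 53 54 53 54 54 54 57 56 56]
-4 [[286.5 189.1]]
4 [[286.6 187.2]]
10 [[286.6 185.8]]
16 [[286.7 184.4]]
22 [[286.7 182.9]]
```

```bash

python3 -m pendant '[[0,0,0.002,0,0,0,0.0],[0,0,0,0,0,0,0.0]]'|grep -E 'pos|contact'
python3 -m pendant '[[0,0,0.002,0,0,0,0.0],[0,0,0,0,0,0,0.0]]'|grep -E 'pos|contact'
python3 - <<'E'
import pickle
from h import *
T,S=pickle.load(open("im3.pkl","rb"))
# top: dark pixels (gripper) near expected, ray test
h=cv2.cvtColor(T["image"],cv2.COLOR_RGB2GRAY)
u0,v0=proj(T,[[413,-236,21]])[0];print(u0,v0)
for v in range(int(v0)-22,int(v0)+14,1): print(v,h[v,int(u0)-22:int(u0)+22:2])
E
```

```text
position: [412.8, -235.7, 18.8]
contact_force: [-0.3, 0.5, -0.2]
position: [412.8, -235.7, 16.7]
contact_force: [1.0, -0.9, -0.7]
326.2443450092986 203.48278298719774
181 [138 205 234 235 236 236 237 237 237 238 238 235 199 114  97  94 101 116
 115 114 114 113]
182 [137 209 231 232 234 235 235 236 236 237 237 235 200 115  98  93 102 117
 116 115 115 114]
183 [133 210 228 229 230 232 233 234 235 236 236 235 197 116 100  94 101 117
 120 115 114 114]
184 [136 210 224 226 227 229 230 231 232 234 235 234 195 119 104  95 100 117
 121 116 116 114]
185 [142 208 221 222 224 226 227 228 229 231 232 231 193 121 104  93  98 113
 123 118 115 115]
186 [142 202 216 218 220 222 223 224 226 227 229 228 193 123 107  95  97 108
 121 121 117 117]
187 [145 198 208 212 214 216 218 221 222 224 225 224 191 127 110  96  96 104
 116 121 122 118]
188 [145 190 199 202 206 210 214 215 217 219 221 220 193 132 112  99  96 100
 108 115 118 115]
189 [144 182 188 193 197 200 204 209 213 214 216 216 195 138 110 105  95  97
 101 108 109 107]
190 [136 168 174 180 185 189 193 198 203 207 210 211 192 145 108 109  98  95
 
[... 1441 characters left out ...]
 40 37 39 40 43 43 52 71 51 42 42 44 49 49 50 51 49 54]
209 [47 47 49 51 48 42 45 45 46 44 51 70 56 47 48 51 51 51 52 51 53 59]
210 [51 54 55 57 55 51 54 53 55 52 51 71 61 48 51 53 55 54 52 53 55 68]
211 [55 55 57 60 59 60 60 61 63 59 52 73 66 50 49 51 52 52 51 53 60 73]
212 [55 58 59 61 60 60 62 63 63 62 59 75 76 53 50 50 50 53 54 58 68 74]
213 [56 60 61 60 60 61 62 62 64 64 66 84 97 61 54 55 56 64 69 67 74 74]
214 [ 53  63  62  60  60  61  63  62  65  67  68  84 111  82  75  77  71  85
  91  75  74  74]
215 [ 52  61  63  60  60  62  64  64  67  67  71  80 112 107 106 103  92  99
 100  76  74  73]
216 [ 54  61  63  64  60  62  63  65  66  68  72  75  98 116 120 111 100  94
  86  75  73  72]
```

```bash

python3 -m pendant '[[0,0,0.002,0,0,0,0.0],[0,0,0,0,0,0,0.0]]'|grep -E 'pos|contact'
python3 -m pendant '[[0,0,0.002,0,0,0,0.0],[0,0,0,0,0,0,0.0]]'|grep -E 'pos|contact'
python3 -m pendant '[[0,0,0.002,0,0,0,0.0],[0,0,0,0,0,0,0.0]]'|grep -E 'pos|contact'
```

```text
position: [412.8, -235.7, 14.7]
contact_force: [0.3, 0.8, 0.1]
position: [412.8, -235.7, 12.8]
contact_force: [-0.6, 0.5, 0.6]
position: [412.8, -235.7, 10.8]
contact_force: [0.2, 0.6, 0.6]
```

```bash
python3 - <<'E'
from bench import arm
from h import *
S=arm.get_image("side")
g=cv2.cvtColor(S["image"],cv2.COLOR_RGB2GRAY)
for v in range(176,192): print(v,*("%3d"%k for k in g[v,274:300]))
E
```

```text
176  69  71  70  70  70  70  69  50  39  38  39  38  37  36  34  34  35  44  45  48  47  45  62  61  62  61
177  70  70  71  70  70  69  50  49  40  37  37  40  37  36  35  34  42  44  46  45  44  42  44  42  63  64
178  69  69  69  69  51  51  49  48  47  55  58  38  38  36  35  67  51  46  44  45  42  43  44  42  44  64
179  68  69  69  52  49  49  48  48  48  56  59  38  36  36  35  84  55  47  44  43  41  43  41  43  42  43
180  68  69  69  51  49  50  48  48  48  55  60  38  37  36  45  85  59  46  43  43  43  44  43  43  43  41
181  68  67  52  49  49  48  49  48  47  56  59  37  37  37  45  85  58  44  44  43  42  43  42  43  42  43
182  52  52  50  50  48  49  49  48  48  64  50  38  39  37  46  85  50  44  45  43  44  43  44  44  43  41
183  55  50  49  50  49  43  43  43  43  63  49  38  38  37  44  81  45  44  44  45  43  46  43  43  43  43
184  69  69  63  61  60  54  45  46  42  60  58  38  36  36  43  81  48  46  45  45  44  45  44  43  43  42
185  64  66  62  63  63  61  62  62  61  56  72  77  64  70  83  66  44  45  44  42  43  44  43  43  43  60
186  48  47  49  54  55  58  61  63  60  61  62  61  63  63  63  71  63  50  43  48  48  42  41  41  42  93
187  48  47  46  47  43  43  45  45  44  49  51  52  58  59  61  62  65  66  66  65  66  69 108 103  96  90
188  43  43  42  42  42  41  41  41  41  40  41  40  40  43  42  46  52  54  61  61  63  64  74  70  66  63
189  43  42  42  42  40  41  40  39  39  40  38  36  39  38  37  42  42  42  40  39  41  41  42  44  41  60
190  42  41  41  41  42  41  40  38  38  37  39  38  37  36  40  40  40  41  55  55  54  55  58  58  59  60
191  41  40  40  40  40  39  40  38  39  38  38  37  36  39  40  40  41  40  53  55  54  56  56  59  59  59
```

```bash

python3 -m pendant '[[0,0,0.001,0,0,0,0.0],[0,0,0,0,0,0,0.0]]'|grep -E 'pos|contact'
python3 -m pendant '[[0,0,0.001,0,0,0,0.0],[0,0,0,0,0,0,0.0]]'|grep -E 'pos|contact'
python3 -m pendant '[[0,0,0.001,0,0,0,0.0],[0,0,0,0,0,0,0.0]]'|grep -E 'pos|contact'
```

```text
position: [413.0, -235.7, 9.9]
contact_force: [0.0, 0.7, 0.9]
position: [413.0, -235.7, 8.9]
contact_force: [-1.1, 0.7, -0.0]
position: [412.9, -235.7, 7.9]
contact_force: [-0.1, -0.1, 0.2]
```

```bash

python3 -m pendant '[[0,0,-0.006,0,0,0,0.03],[0,0,0,0,0,0,0.03],[0,0,0,0,0,0,0.03]]'|grep -E 'pos|contact'
python3 -m pendant '[[0,0,0.006,0,0,0,0.03],[0,0,0.002,0,0,0,0.03],[0,0,0,0,0,0,0.03]]'|grep -E 'pos|contact'
python3 -m pendant '[[0,0,0.0015,0,0,0,0.03],[0,0,0,0,0,0,0.03]]'|grep -E 'pos|contact'
python3 -m pendant '[[0,0,0.0015,0,0,0,0.03],[0,0,0,0,0,0,0.03]]'|grep -E 'pos|contact'
python3 - <<'E'
from bench import arm
from h import *
S=arm.get_image("side")
g=cv2.cvtColor(S["image"],cv2.COLOR_RGB2GRAY)
for v in range(178,196): print(v,*("%3d"%k for k in g[v,274:300]))
E
```

```text
position: [413.3, -235.8, 14.4]
contact_force: [-0.7, 0.6, 0.4]
position: [412.5, -235.6, 5.4]
contact_force: [0.5, 0.2, -0.6]
position: [412.9, -235.7, 4.3]
contact_force: [-0.1, 0.4, 0.7]
position: [412.9, -235.7, 2.9]
contact_force: [-0.2, 0.8, -0.8]
178  70  70  69  69  52  51  49  39  38  39  39  35  36  36  34  34  35  51  45  45  42  43  43  44  44  63
179  68  69  68  51  49  50  49  39  39  38  39  38  37  36  34  36  34  53  44  43  42  42  42  42  43  44
180  68  68  69  51  48  50  49  39  38  41  40  40  39  37  35  36  36  52  44  43  43  43  43  44  43  41
181  67  67  52  50  50  48  49  42  39  39  38  38  38  36  36  41  34  50  44  44  42  43  44  44  43  42
182  67  52  49  49  50  48  43  43  48  57  39  37  37  36  44  53  36  45  44  42  44  44  45  45  43  43
183  56  51  51  50  49  48  44  44  51  59  39  38  36  37  82  46  39  46  44  45  44  48  43  43  45  43
184  70  70  64  62  61  52  44  44  50  61  39  38  38  38  85  46  43  44  45  44  44  44  43  44  43  43
185  65  66  63  64  63  61  61  63  67  60  40  38  38  37  85  49  44  45  43  44  44  4
[... 397 characters left out ...]
  71  74  44  42  43  39  39  42  40  42  45  40  60
190  43  42  42  41  41  42  39  38  38  41  41  41  48  52  44  40  40  42  41  40  54  56  57  58  59  61
191  42  41  41  40  41  40  41  37  39  38  38  38  38  38  41  40  40  41  53  54  55  56  58  59  61  60
192  40  40  40  40  39  38  40  38  37  38  37  37  39  36  40  40  55  55  54  54  53  56  56  60  59  57
193  39  38  39  39  39  38  39  37  37  38  36  36  37  36  35  54  54  53  53  53  54  55  56  56  57  56
194  39  38  38  39  36  37  37  36  37  36  37  36  35  35  48  54  52  52  53  54  54  54  54  54  54  55
195  36  36  36  38  35  36  37  36  35  37  36  35  37  35  48  52  51  51  52  54  54  52  51  53  54  53
```

The near finger now covers the key (tip row 190, key row 186), so the fingers straddle it with no contact. The tips must be almost level with the reported TCP; the text's 25 mm doesn't show here. Closing.

```bash

python3 -m pendant '[[0,0,0,0,0,0,0.0],[0,0,0,0,0,0,0.0],[0,0,0,0,0,0,0.0],[0,0,0,0,0,0,0.0]]'
python3 -m pendant '[[0,0,-0.02,0,0,0,0.0],[0,0,-0.02,0,0,0,0.0],[0,0,-0.02,0,0,0,0.0],[0,0,0,0,0,0,0.0],[0,0,0,0,0,0,0.0]]'
```

```text
clock: 9.9
position: [413.1, -235.8, 3.1]
ee_rot: [-0.105, 0.994, -0.0, 0.0]
contact_force: [0.1, -1.0, 0.4]
gripper_width: 3.2
grasp_force: 51.3
clock: 10.4
position: [412.9, -235.6, 63.0]
ee_rot: [-0.105, 0.994, 0.0, 0.0]
contact_force: [0.4, 0.3, -0.8]
gripper_width: 3.4
grasp_force: 51.0
```

```bash
python3 - <<'E'
from bench import arm
import cv2,numpy as np,pickle
T=arm.get_image("top");S=arm.get_image("side");pickle.dump((T,S),open("im4.pkl","wb"))
f=lambda d,r:cv2.resize(cv2.convertScaleAbs(d["image"][r[1]:r[3],r[0]:r[2]],alpha=1.8),(400,400),interpolation=cv2.INTER_CUBIC)
cv2.imwrite("pics/b7.png",np.hstack([f(T,(295,170,355,230)),f(S,(255,145,315,205))])[:,:,::-1])
E
```

```text
(no output)
```

View pics/b7.png

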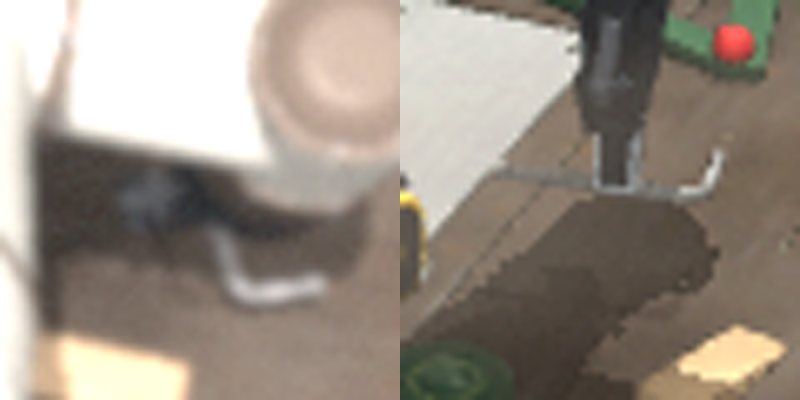

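The left crop shows the key's corner at (240,292) and short arm to (325,285) under the wrist. The right crop shows the key lifted level at the fingertips, from (500,172) to the corner at (690,192), clear of its shadow.

```bash
python3 - <<'E'
import pickle
from h import *
np.set_printoptions(precision=1,suppress=True)
T,S=pickle.load(open("im4.pkl","rb"))
t=lambda x,y:(295+x*.15-.43,170+y*.15-.43); s=lambda x,y:(255+(x-400)*.15-.43,145+y*.15-.43)
print(tri(T,t(245,293),S,s(697,189)),tri(T,t(322,285),S,s(718,156)))
for z in(58,64):print(z,plane(S,s(497,171),z),plane(S,s(697,189),z),plane(T,t(245,293),z),plane(T,t(322,285),z))
# L nest geometry in first top image: blue pixels in own coords about guess
T,S=pickle.load(open("im0.pkl","rb"))
for d,roi in((T,(170,100,270,200)),(S,(200,210,260,250))):
    b=[b for b in blobs(d,(100,110,70),(125,255,255),100,roi)]
    b=min(b,key=lambda b:np.linalg.norm(plane(d,b[:2],11)[0]-[515,60]))
    w=plane(d,b[3].reshape(-1,2),11)-[503,72];a=np.radians(91.1)
    own=w@np.array([[np.cos(a),-np.sin(a)],[np.sin(a),np.cos(a)]])
    lo=own[own[:,1]>20];print("long slot x",np.percentile(lo[:,0],[2,15,85,98]),"all x",own[:,0].min(),own[:,0].max(),"y",own[:,1].min(),own[:,1].max())
E
python3 -m pendant '[[0,0,-0.045,0,0,-8.45,0.0],[0,0,-0.045,0,0,-8.45,0.0],[0,0,0,0,0,-8.45,0.0],[0,0,0,0,0,-8.45,0.0],[0,0,0,0,0,-8.45,0.0],[0,0,0,0,0,-8.45,0.0],[0,0,0,0,0,-8.45,0.0],[0,0,0,0,0,-8.45,0.0],[0,0,0,0,0,-8.45,0.0],[0,0,0,0,0,-8.45,0.0]]' | grep -E "pos|wid"
python3 -m pendant '[[0,0,0,0,0,-8.45,0.0],[0,0,0,0,0,-8.45,0.0],[0,0,0,0,0,-8.45,0.0],[0,0,0,0,0,-8.45,0.0],[0,0,0,0,0,-8.45,0.0],[0,0,0,0,0,-8.45,0.0],[0,0,0,0,0,-8.45,0.0],[0,0,0,0,0,-8.45,0.0],[0,0,0,0,0,-8.45,0.0],[0,0,0,0,0,-8.45,0.0],[0,0,0,0,0,0,0.0],[0,0,0,0,0,0,0.0]]' | grep -E "pos|wid"
python3 go.py 513 52 60 -88.9
```

```text
(array([ 372.7, -246.2,   63.9]), np.float64(2.586095378501924)) (array([ 377.2, -286. ,   60.7]), np.float64(0.8398795427308761))
58 [[ 477.2 -226.5]] [[ 377.1 -255. ]] [[ 372.3 -247.4]] [[ 377.2 -286.6]]
64 [[ 473.1 -217.7]] [[ 374.  -245.9]] [[ 371.4 -246.5]] [[ 376.3 -285.5]]
long slot x [-31.9 -31.8  -6.9  -6.7] all x -34.93786921753125 33.66765195261272 y -64.35308124907822 63.96559014263991
long slot x [-29.  -27.8 -10.9 -10.5] all x -30.58318290857751 25.9270736371705 y -60.43076795419755 62.67679366408731
position: [412.3, -235.5, 151.6]
gripper_width: 3.4
position: [412.6, -235.6, 152.1]
gripper_width: 3.3
t 12.7 pos [ 412.6 -235.6  152.1] yawY -89.08 tilt 0.11 J [-0.18  0.21 -0.46 -0.   -0.91  1.76] F [-0.4 -0.7 -0.2] w 3.3 g 51.2
wz turn now (mod180) -0.18 (full) -0.18
shift now [ 105.2 -285.9   92.1]
shift after turn -0.2: [ 106.1 -285.6   92.1]
```

```bash

python3 -m pendant '[[0.015,-0.041,0,0,0,0,0.0],[0.015,-0.041,0,0,0,0,0.0],[0.015,-0.041,0,0,0,0,0.0],[0.015,-0.041,0,0,0,0,0.0],[0.015,-0.041,0,0,0,0,0.0],[0.015,-0.041,0.0,0,0,0,0.0],[0.015,-0.041,0.03,0,0,0,0.0],[0,0,0.04,0,0,0,0.0],[0,0,0.03,0,0,0,0.0],[0,0,0,0,0,0,0],[0,0,0,0,0,0,0]]' | grep -E "pos|wid"
python3 go.py 514 52.5 30 -88.9
python3 - <<'E'
from bench import arm
import pickle
pickle.dump((arm.get_image("top"),arm.get_image("side")),open("im5.pkl","wb"))
E
```

```text
position: [511.9, 50.8, 54.7]
gripper_width: 3.1
t 13.8 pos [511.9  50.8  54.7] yawY -88.94 tilt 0.06 J [ 0.42  0.4  -0.48  0.   -0.69  1.17] F [-0.2  0.2  0.5] w 3.1 g 51.2
wz turn now (mod180) -0.04 (full) -0.04
shift now [ 2.1 -1.6 24.7]
shift after turn -0.0: [ 2.1 -1.6 24.7]
```

```bash

python3 -m pendant '[[0.002,-0.0015,0.012,0,0,0,0],[0,0,0.012,0,0,0,0],[0,0,0,0,0,0,0],[0,0,0,0,0,0,0]]' | grep -E "pos|contact|wid"
python3 -m pendant '[[0,0,0.005,0,0,0,0],[0,0,0.004,0,0,0,0],[0,0,0,0,0,0,0]]' | grep -E "pos|contact|wid"
python3 -m pendant '[[0,0,0.003,0,0,0,0],[0,0,0.002,0,0,0,0],[0,0,0,0,0,0,0],[0,0,0,0,0,0,0]]' | grep -E "pos|contact|wid"
python3 go.py 514 52.5 14 -88.9
```

```text
position: [513.4, 52.2, 30.3]
contact_force: [0.4, -0.5, -0.6]
gripper_width: 3.6
position: [513.2, 52.3, 21.1]
contact_force: [-0.1, 1.1, 0.1]
gripper_width: 3.4
position: [513.6, 52.4, 16.7]
contact_force: [0.0, 1.0, -0.1]
gripper_width: 3.8
t 15.0 pos [513.6  52.4  16.7] yawY -88.90 tilt 0.01 J [ 0.42  0.47 -0.51  0.   -0.6   1.17] F [ 0.   1.  -0.1] w 3.8 g 51.2
wz turn now (mod180) 0.00 (full) 0.00
shift now [ 0.4 -0.1  2.7]
shift after turn 0.0: [ 0.4 -0.1  2.7]
```

```bash

python3 -m pendant '[[0,0,0.0015,0,0,0,0],[0,0,0,0,0,0,0]]' | grep -E "pos|contact|wid"
python3 -m pendant '[[0,0,0.001,0,0,0,0],[0,0,0,0,0,0,0]]' | grep -E "pos|contact|wid"
python3 -m pendant '[[0,0,0,0,0,0,0.02],[0,0,0,0,0,0,0.02],[0,0,0,0,0,0,0.02]]' | grep -E "pos|contact|wid"
python3 -m pendant '[[0,0,-0.02,0,0,0,0.02],[0,0,-0.04,0,0,0,0.02],[0,0,-0.05,0,0,0,0.02],[0,0,0,0,0,0,0.06]]' | grep -E "pos|contact|wid"
python3 go.py 442 -92 100 0
```

```text
position: [513.6, 52.4, 15.1]
contact_force: [-0.5, -0.5, -0.5]
gripper_width: 3.3
position: [513.6, 52.4, 14.1]
contact_force: [0.0, 0.6, 0.4]
gripper_width: 3.4
position: [513.8, 52.5, 14.3]
contact_force: [0.1, -0.1, 0.2]
gripper_width: 20.1
position: [518.3, 53.8, 131.1]
contact_force: [0.4, 0.3, -0.9]
gripper_width: 33.2
t 16.1 pos [518.3  53.8 131.1] yawY -88.79 tilt 0.85 J [ 0.42  0.3  -0.39  0.   -0.86  1.17] F [ 0.4  0.3 -0.9] w 33.2 g 0.0
wz turn now (mod180) -88.79 (full) -88.79
shift now [-79.8 144.3  29.4]
shift after turn -88.8: [-146.   -76.7   29.4]
```

```bash

python3 -m pendant '[[-0.02,0.036,0,0,0,0,0.084],[-0.02,0.036,0,0,0,0,0.084],[-0.02,0.036,0,0,0,0,0.084],[-0.02,0.036,0,0,0,0,0.084],[0,0,0.03,0,0,0,0.084],[0,0,0.03,0,0,0,0.084],[0,0,0,0,0,0,0.084],[0,0,0,0,0,0,0.084]]' | grep -E "pos|contact|wid"
python3 go.py 441 -92 5 -88.9
python3 - <<'E'
from bench import arm
import pickle
from h import *
T=arm.get_image("top");S=arm.get_image("side");pickle.dump((T,S),open("im6.pkl","wb"))
a=cv2.resize(T["image"][105:235,165:365],(400,300),interpolation=cv2.INTER_CUBIC)
b=cv2.resize(S["image"][155:275,185:325],(400,300),interpolation=cv2.INTER_CUBIC)
cv2.imwrite("pics/b8.png",cv2.convertScaleAbs(np.hstack([a,b])[:,:,::-1],alpha=1.5))
E
```

```text
position: [436.6, -93.1, 64.3]
contact_force: [0.5, -1.2, 0.4]
gripper_width: 84.2
t 16.9 pos [436.6 -93.1  64.3] yawY -88.87 tilt 0.05 J [ 0.16  0.29 -0.63  0.   -0.65  1.43] F [ 0.5 -1.2  0.4] w 84.2 g 0.0
wz turn now (mod180) 0.03 (full) 0.03
shift now [ 4.5 -1.  59.3]
shift after turn 0.0: [ 4.5 -1.  59.3]
```

View pics/b8.png

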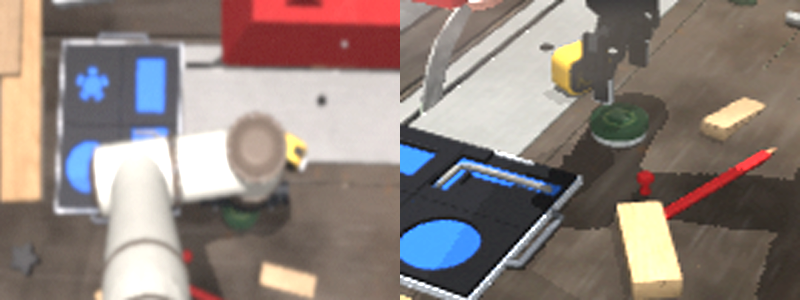

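The left view shows the arm over the tin at (240,215). The right view shows the key lying flat in its L nest at (495,172), the near finger at (607,100) above the tin's near edge, and the tin at (620,123). The wedge at (733,118) is unmoved.

```bash

python3 -m pendant '[[0.0045,-0.001,0.02,0,0,0,0.084],[0,0,0.015,0,0,0,0.084],[0,0,0.01,0,0,0,0.084],[0,0,0,0,0,0,0.084]]' | grep -E "pos|contact|wid"
python3 -m pendant '[[0,0,0.005,0,0,0,0.084],[0,0,0.005,0,0,0,0.084],[0,0,0.004,0,0,0,0.084],[0,0,0,0,0,0,0.084]]' | grep -E "pos|contact|wid"
python3 -m pendant '[[0,0,0,0,0,0,0.0],[0,0,0,0,0,0,0.0],[0,0,0,0,0,0,0.0],[0,0,0,0,0,0,0.0]]' | grep -E "pos|contact|wid|grasp"
python3 - <<'E'
from bench import arm
from h import *
S=arm.get_image("side")
g=cv2.cvtColor(S["image"],cv2.COLOR_RGB2GRAY)
for v in range(184,218): print(v,*("%3d"%k for k in g[v,242:280]))
for z in(0,6,10,14,18,24): print(z,proj(S,[[441,-59,z]]).round(1))
E
```

```text
position: [440.8, -91.8, 18.9]
contact_force: [0.1, -0.1, 0.4]
gripper_width: 83.9
position: [440.7, -92.0, 4.9]
contact_force: [0.4, 0.5, -0.1]
gripper_width: 84.3
position: [441.1, -92.0, 6.0]
contact_force: [-1.1, 0.5, 6.2]
gripper_width: 62.2
grasp_force: 64.9
184  90  94  69  48  46  47  59  54  58  54  47  47  54  55  53  45  44  43  42  41  42  42  41  41  39  40  40  39  40  39  50  65  66  65  65  65  64  65
185  91  93  68  46  44  48  55  51  47  44  44  54  54  54  49  44  43  43  42  40  43  43  41  41  39  40  40  40  43  55  63  65  65  65  65  66  64  63
186  91  94  65  45  44  49  56  43  41  40  52  54  53  53  50  42  41  41  40  41  43  42  39  40  40  39  39  39  49  63  65  66  65  64  64  64  64  63
187  91  94  65  45  43  47  46  42  44  46  51  54  53  50  48  40  40  40  41  41  40  40  39  42  42  40  37  37  45  63  64  63  63  64  63  63  63  62
188  90  95  65  43  41  46  43  41  47  54  54  50  44  43  42  40  39  39  39  40  39  38  38  41  40  40  38  39  48  62  63  63  62  64  63  62  61  62
189  86  92  62  41  41  45  40  41  49  55  57  45  40
[... 3880 characters left out ...]
  28  30  26  29  29  31  30  33  34  38  39  38  37  36  34  34  44  41  42  41  39  67  64  62  64  64  60  60  61  61
215  58  57  33  28  27  29  29  28  29  29  27  29  30  29  29  29  29  30  30  29  29  36  40  41  42  42  40  40  65  67  65  64  67  65  63  62  60  60
216  57  33  30  29  28  28  28  28  28  27  27  29  30  29  28  30  28  28  27  28  28  37  41  42  41  42  39  39  66  66  65  66  66  64  64  62  61  59
217  32  28  29  28  28  28  30  28  27  28  27  29  30  29  30  28  30  27  28  30  30  41  43  42  40  37  38  64  66  66  65  67  65  66  66  63  60  59
0 [[256.9 213.2]]
6 [[256.8 211.7]]
10 [[256.8 210.7]]
14 [[256.8 209.7]]
18 [[256.8 208.7]]
24 [[256.8 207.2]]
```

```bash

python3 -m pendant '[[0,0,-0.02,0,0,0,0],[0,0,-0.03,0,0,0,0],[0,0,-0.04,0,0,0,0],[0.0111,-0.045,0,0,0,0,0],[0.0111,-0.045,0,0,0,0,0],[0.0111,-0.045,0,0,0,0,0],[0.0111,-0.045,0,0,0,0,0],[0.0111,-0.045,0,0,0,0,0],[0.0111,-0.045,0,0,0,0,0],[0,0,0.02,0,0,0,0],[0,0,0,0,0,0,0],[0,0,0,0,0,0,0]]' | grep -E "pos|contact|wid"
python3 go.py 502.5 179.2 17 -88.9
```

```text
position: [501.6, 178.6, 74.8]
contact_force: [0.6, -0.6, -0.8]
gripper_width: 61.9
t 19.4 pos [501.6 178.6  74.8] yawY -88.91 tilt 0.12 J [ 0.65  0.4  -0.42 -0.   -0.76  0.94] F [ 0.6 -0.6 -0.8] w 61.9 g 66.1
wz turn now (mod180) -0.01 (full) -0.01
shift now [ 1.  -0.7 57.8]
shift after turn -0.0: [ 1.  -0.7 57.8]
```

```bash

python3 -m pendant '[[0.001,-0.0005,0.02,0,0,0,0],[0,0,0.02,0,0,0,0],[0,0,0.01,0,0,0,0],[0,0,0,0,0,0,0]]' | grep -E "pos|contact|wid"
python3 -m pendant '[[0,0,0.003,0,0,0,0],[0,0,0.002,0,0,0,0],[0,0,0,0,0,0,0]]' | grep -E "pos|contact|wid"
python3 -m pendant '[[0,0,0.001,0,0,0,0],[0,0,0,0,0,0,0]]' | grep -E "pos|contact|wid"
python3 -m pendant '[[0,0,0.001,0,0,0,0],[0,0,0,0,0,0,0]]' | grep -E "pos|contact|wid"
python3 go.py
```

```text
position: [502.7, 178.5, 24.6]
contact_force: [0.2, -0.1, -1.1]
gripper_width: 62.4
position: [503.5, 179.9, 20.7]
contact_force: [-0.8, -0.2, -0.7]
gripper_width: 62.1
position: [503.4, 179.9, 19.4]
contact_force: [0.1, -0.4, -0.9]
gripper_width: 62.4
position: [503.2, 179.8, 18.1]
contact_force: [-0.4, -0.2, -0.6]
gripper_width: 62.2
t 20.6 pos [503.2 179.8  18.1] yawY -88.90 tilt 0.01 J [ 0.65  0.48 -0.46 -0.   -0.62  0.94] F [-0.4 -0.2 -0.6] w 62.2 g 66.1
```

```bash

python3 -m pendant '[[0,0,0.001,0,0,0,0],[0,0,0,0,0,0,0]]' | grep -E "pos|contact"
python3 -m pendant '[[0,0,0.001,0,0,0,0],[0,0,0,0,0,0,0]]' | grep -E "pos|contact"
python3 -m pendant '[[0,0,0,0,0,0,0.078],[0,0,0,0,0,0,0.078],[0,0,0,0,0,0,0.078]]' | grep -E "pos|contact|wid"
python3 -m pendant '[[0,0,-0.02,0,0,0,0.078],[0,0,-0.04,0,0,0,0.06],[0,0,-0.05,0,0,0,0.06],[0,0,0,0,0,0,0.06]]' | grep -E "pos|contact|wid"
python3 go.py 355.5 285 60
```

```text
position: [503.2, 179.8, 17.1]
contact_force: [-1.5, 0.8, -0.4]
position: [503.2, 179.7, 16.0]
contact_force: [1.0, -0.4, -0.4]
position: [503.4, 179.9, 16.3]
contact_force: [0.4, 0.4, 0.3]
gripper_width: 77.7
position: [507.5, 182.2, 133.4]
contact_force: [0.8, 0.5, 0.1]
gripper_width: 60.2
t 21.6 pos [507.5 182.2 133.4] yawY -88.79 tilt 0.87 J [ 0.65  0.32 -0.35  0.   -0.88  0.94] F [0.8 0.5 0.1] w 60.2 g 0.0
shift now [-150.8 -105.5   72.1]
```

```bash

python3 -m pendant '[[-0.0387,-0.0263,0,0,0,0,0.062],[-0.0387,-0.0263,0,0,0,0,0.062],[-0.0387,-0.0263,0,0,0,0,0.062],[-0.0387,-0.0263,0,0,0,0,0.062],[0,0,0.03,0,0,-6.45,0.062],[0,0,0.03,0,0,-6.45,0.062],[0,0,0,0,0,0,0.062],[0,0,0,0,0,0,0.062]]' | grep -E "pos|contact|wid"
python3 go.py 351.5 284.3 11 -76
python3 - <<'E'
from bench import arm
import pickle
from h import *
np.set_printoptions(precision=1,suppress=True)
T=arm.get_image("top");S=arm.get_image("side");pickle.dump((T,S),open("im7.pkl","wb"))
# key & tin check: tin lid ellipse seen in side (and top)
for d,c in((T,(502,179,30)),(S,(502,179,30))):
    u,v=proj(d,[c])[0];roi=(int(u)-20,int(v)-16,int(u)+20,int(v)+16)
    for b in blobs(d,(35,40,15),(100,255,160),40,roi)[:1]: print("tin",b[2],cv2.minEnclosingCircle(plane(d,b[3].reshape(-1,2),35).astype(np.float32)))
a=cv2.resize(T["image"][105:265,150:350],(400,300),interpolation=cv2.INTER_CUBIC)
b=cv2.resize(S["image"][205:325,140:280],(400,300),interpolation=cv2.INTER_CUBIC)
cv2.imwrite("pics/b9.png",cv2.convertScaleAbs(np.hstack([a,b])[:,:,::-1],alpha=1.5))
E
```

```text
position: [346.7, 282.1, 66.4]
contact_force: [-0.0, -0.2, 0.0]
gripper_width: 62.0
t 22.4 pos [346.7 282.1  66.4] yawY -76.11 tilt 0.04 J [ 1.05  0.29 -0.63  0.   -0.65  0.76] F [-0.  -0.2  0. ] w 62.0 g 0.0
wz turn now (mod180) -0.11 (full) -0.11
shift now [ 5.2 -1.1 55.4]
shift after turn -0.1: [ 5.2 -1.1 55.4]
tin 228.0 ((503.232421875, 182.35572814941406), 33.76790237426758)
tin 329.5 ((498.55657958984375, 187.45521545410156), 38.83158493041992)
```

View pics/b9.png

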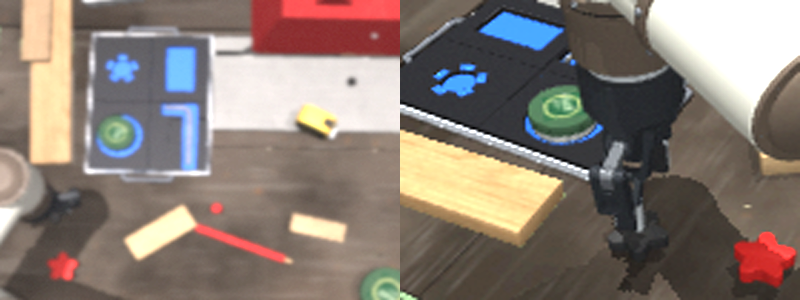

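The left view shows the tin at (117,133) inside its blue ring at (121,137), the offset being parallax of the lid's height, and the key in its L. The right view shows the tin upright in its well and the fingers just above the black knob at (637,243). The red decoy at (765,260) is clear.

```bash

python3 -m pendant '[[0.005,-0.001,0.02,0,0,0,0.062],[0,0,0.015,0,0,0,0.062],[0,0,0,0,0,0,0.062],[0,0,0,0,0,0,0.062]]' | grep -E "pos|contact|wid"
python3 -m pendant '[[0,0,0.006,0,0,0,0.062],[0,0,0.006,0,0,0,0.062],[0,0,0.006,0,0,0,0.062],[0,0,0.002,0,0,0,0.062],[0,0,0,0,0,0,0.062]]' | grep -E "pos|contact|wid"
python3 go.py 351.5 284.3 11 -76
python3 -m pendant '[[0,0,0,0,0,0,0.0],[0,0,0,0,0,0,0.0],[0,0,0,0,0,0,0.0],[0,0,0,0,0,0,0.0]]' | grep -E "pos|contact|wid|grasp"
```

```text
position: [351.8, 284.6, 32.2]
contact_force: [-0.2, -0.2, -0.1]
gripper_width: 62.1
position: [350.9, 283.9, 10.7]
contact_force: [-0.6, -0.2, 0.3]
gripper_width: 61.8
t 23.4 pos [350.9 283.9  10.7] yawY -76.00 tilt 0.06 J [ 1.04  0.4  -0.67  0.   -0.5   0.77] F [-0.6 -0.2  0.3] w 61.8 g 0.0
wz turn now (mod180) 0.00 (full) 0.00
shift now [ 0.6 -0.3 -0.3]
shift after turn 0.0: [ 0.6 -0.3 -0.3]
position: [351.1, 284.2, 11.8]
contact_force: [-2.5, -0.3, 5.8]
gripper_width: 45.9
grasp_force: 60.6
```

```bash

python3 -m pendant '[[0,0,-0.03,0,0,0,0],[0,0,-0.04,0,0,0,0],[0,0,-0.04,0,0,0,0],[0,0,0,0,0,0,0]]' | grep -E "pos|contact|wid"
python3 go.py 631.6 178.3 60 -76
```

```text
position: [353.4, 287.4, 126.4]
contact_force: [0.3, -0.5, -0.1]
gripper_width: 45.5
t 24.2 pos [353.4 287.4 126.4] yawY -75.92 tilt 0.73 J [ 1.04  0.2  -0.55  0.   -0.81  0.77] F [ 0.3 -0.5 -0.1] w 45.5 g 61.5
wz turn now (mod180) 0.08 (full) 0.08
shift now [242.6 174.   67.4]
shift after turn 0.1: [242.9 173.7  67.4]
```

```bash

python3 -m pendant '[[0.035,0.0247,0,0,0,0,0],[0.035,0.0247,0,0,0,0,0],[0.035,0.0247,0,0,0,0,0],[0.035,0.0247,0,0,0,0,0],[0.035,0.0247,0,0,0,0,0],[0.035,0.0247,0,0,0,0,0],[0.035,0.0247,0,0,0,0,0],[0,0,0.03,0,0,0,0],[0,0,0.03,0,0,0,0],[0,0,0,0,0,0,0],[0,0,0,0,0,0,0]]' | grep -E "pos|contact|wid"
python3 go.py 631.6 178.3 23 -76
python3 - <<'E'
from bench import arm
import pickle
from h import *
np.set_printoptions(precision=1,suppress=True)
T=arm.get_image("top");S=arm.get_image("side");pickle.dump((T,S),open("im8.pkl","wb"))
b=blobs(S,(0,0,0),(179,255,42),30,(130,200,200,262))
for k in b[:5]: print(k[:3],plane(S,k[:2],70))
print(proj(S,[[635.5,179.5,70],[635.5,179.5,11]]))
E
```

```text
position: [630.5, 175.5, 60.6]
contact_force: [0.3, 0.4, 1.2]
gripper_width: 45.8
t 25.4 pos [630.5 175.5  60.6] yawY -75.97 tilt 0.10 J [ 0.52  0.58 -0.11  0.   -0.87  1.3 ] F [0.3 0.4 1.2] w 45.8 g 61.6
wz turn now (mod180) 0.03 (full) 0.03
shift now [ 1.8 -2.5 37.6]
shift after turn 0.0: [ 1.8 -2.5 37.6]
(167.42646887725422, 228.6442699243746, 2865.0) [[590.  186.9]]
(146.43450064850842, 255.61867704280155, 128.5) [[572.2 291.9]]
[[156.2 222.3]
 [159.8 238. ]]
```

```bash

python3 -m pendant '[[0.0018,-0.0025,0.015,0,0,0,0],[0,0,0.01,0,0,0,0],[0,0,0.005,0,0,0,0],[0,0,0,0,0,0,0],[0,0,0,0,0,0,0]]' | grep -E "pos|contact|wid"
python3 -m pendant '[[0,0,0.003,0,0,0,0],[0,0,0.002,0,0,0,0],[0,0,0,0,0,0,0]]' | grep -E "pos|contact|wid"
python3 -m pendant '[[0,0,0.0015,0,0,0,0],[0,0,0,0,0,0,0]]' | grep -E "pos|contact|wid"
python3 go.py 631.6 178.3 23 -76
```

```text
position: [631.9, 178.6, 31.1]
contact_force: [-0.2, 1.0, 0.8]
gripper_width: 44.9
position: [631.7, 178.5, 26.0]
contact_force: [0.5, 0.5, -0.6]
gripper_width: 45.4
position: [631.7, 178.5, 24.5]
contact_force: [-0.6, 0.2, 0.2]
gripper_width: 45.7
t 26.4 pos [631.7 178.5  24.5] yawY -76.00 tilt 0.01 J [ 0.52  0.63 -0.14 -0.   -0.81  1.29] F [-0.6  0.2  0.2] w 45.7 g 61.6
wz turn now (mod180) -0.00 (full) -0.00
shift now [-0.2  0.1  1.5]
shift after turn -0.0: [-0.2  0.1  1.5]
```

```bash

python3 -m pendant '[[0,0,0.001,0,0,0,0],[0,0,0,0,0,0,0]]' | grep -E "pos|contact"
python3 -m pendant '[[0,0,0.001,0,0,0,0],[0,0,0,0,0,0,0]]' | grep -E "pos|contact"
python3 -m pendant '[[0,0,0,0,0,0,0.058],[0,0,0,0,0,0,0.058],[0,0,0,0,0,0,0.058]]' | grep -E "pos|contact|wid"
python3 -m pendant '[[0,0,-0.03,0,0,0,0.058],[0,0,-0.05,0,0,0,0.058],[0,0,-0.05,0,0,0,0.058],[0,0,0,0,0,0,0.058],[0,0,0,0,0,0,0.058]]' | grep -E "pos|contact|wid"
python3 go.py 528 -171 150 -29
```

```text
position: [631.7, 178.5, 23.6]
contact_force: [-0.5, -0.5, -0.2]
position: [631.7, 178.5, 22.5]
contact_force: [0.3, -0.7, 0.4]
position: [631.9, 178.6, 22.8]
contact_force: [0.4, 0.0, 0.4]
gripper_width: 58.0
position: [632.3, 179.0, 154.7]
contact_force: [-0.1, -0.2, -0.6]
gripper_width: 58.4
t 27.6 pos [632.3 179.  154.7] yawY -76.01 tilt 0.24 J [ 0.52  0.49 -0.01 -0.   -1.06  1.29] F [-0.1 -0.2 -0.6] w 58.4 g 0.0
wz turn now (mod180) -47.01 (full) -47.01
shift now [-185.9  314.4    3.5]
shift after turn -47.0: [-356.7   78.4    3.5]
```

```bash

python3 -m pendant '[[-0.0405,0.0053,0,0,0,0,0.058],[-0.0405,0.0053,0,0,0,0,0.058],[-0.0405,0.0053,0,0,0,0,0.058],[-0.0405,0.0053,0,0,0,0,0.058],[0,0,0,0,0,0,0.058]]' | grep -E "pos"
python3 - <<'E'
from bench import arm
import pickle
from h import *
np.set_printoptions(precision=1,suppress=True)
T=arm.get_image("top");S=arm.get_image("side");pickle.dump((T,S),open("im9.pkl","wb"))
# side silhouette: yellow or dark vs background, rows through body mid
g=cv2.cvtColor(S["image"],cv2.COLOR_RGB2HSV).astype(int)
for v in range(171,196): print(v,*("%3d/%3d"%(a,b) for a,b in zip(g[v,235:262,1],g[v,235:262,2])))
o,v=ray(S,(248.3-.4,181.8-.4));P=plane(S,(248.3-.4,181.8-.4),31)[0];w=(P-o[:2]);w/=np.linalg.norm(w)
for a in(59,61,63.5):
    e=np.array([np.cos(np.radians(a)),np.sin(np.radians(a))]);c=np.array([529.6,-167.5])
    s=np.linalg.solve(np.c_[e,-w],P-c);print(a,"centre",c+s[0]*e,s[0],"P",P)
E
```

```text
position: [473.3, 115.7, 150.6]
171  14/149  12/149  14/150  15/150  17/149  14/149  15/150  17/153  17/152  14/150  15/151  17/152 110/202 114/202 150/201  50/101  25/ 93  25/ 92  25/ 91  27/ 94  21/ 96  14/149  15/151  14/150  15/151  17/151  19/151
172  21/111  19/110  18/129  12/148  15/149  15/150  14/150  14/149  14/149  56/163 108/201 151/241 159/243 161/243 163/242 109/110  31/ 82  26/ 89  24/ 84  31/ 82  38/ 73  21/124  14/148  14/149  15/152  15/152  15/150
173  33/ 77  37/ 76  33/ 78  25/ 91  16/148  15/149  14/149 110/200 139/227 157/240 158/242 161/244 162/244 162/244 162/245 162/243 136/144  45/ 79  98/ 99 134/143  76/127  14/147  15/151  15/152  15/152  17/152  14/150
174  38/ 73  41/ 74  38/ 74  25/103  17/151 104/196 151/245 158/244 160/244 160/244 161/245 161/244 161/245 161/245 161/246 161/247 161/245 161/245 163/244 163/243 161/224 135/197  55/153  15/151  17/152  17/152  15/151
175  17/120  19/120  12/144  14/147 104/191 154/239 157/244 159/246 160/245 160/246 160/246 159/247 159/247 157/248 156/248 158/247 157/248 160/220 164/224 159/180 146/147 138/133 141/157 
[... 3921 characters left out ...]
58/ 92  58/ 93  58/ 93  53/ 92  52/ 93  49/ 78  53/ 97  57/ 94  51/ 95
194  13/157  12/155  13/138  11/137  13/138  13/137  11/137  13/136  11/135  13/135  15/133  15/118  41/ 81  56/ 87  54/ 89  54/ 89  55/ 92  56/ 91  58/ 92  56/ 91  58/ 92  57/ 90  54/ 76  57/ 81  56/ 95  54/ 95  56/ 95
195  10/155  10/155  11/157  11/157  11/137  13/136  13/136  13/136  13/137  11/136  12/133  33/ 86  55/ 88  54/ 89  59/ 91  55/ 92  58/ 93  55/ 93  55/ 93  58/ 92  59/ 91  55/ 83  56/ 82  55/ 92  58/ 93  53/ 91  56/ 91
59 centre [ 530.  -166.9] 0.7280975869506794 P [ 530.5 -167.8]
61 centre [ 530.  -166.8] 0.7434819406902058 P [ 530.5 -167.8]
63.5 centre [ 529.9 -166.8] 0.764995167318761 P [ 530.5 -167.8]
```

```bash

python3 -m pendant '[[-0.0112,0.0462,0,0,0,0,0.058],[-0.0112,0.0462,0,0,0,0,0.058],[-0.0112,0.0462,0,0,0,0,0.058],[-0.0112,0.0462,0,0,0,0,0.058],[-0.0112,0.0462,0,0,0,0,0.058],[-0.0112,0.0462,0,0,0,0,0.058],[0,0,0,0,0,-7.83,0.058],[0,0,0,0,0,-7.83,0.058],[0,0,0,0,0,-7.83,0.058],[0,0,0,0,0,-7.83,0.058],[0,0,0,0,0,-7.83,0.058],[0,0,0,0,0,-7.83,0.058]]' | grep -E "pos"
python3 -m pendant '[[0,0,0,0,0,0,0.058],[0,0,0,0,0,0,0.058]]' | grep -E "pos"
python3 go.py 529 -168.5 100 -29
```

```text
position: [482.7, -166.7, 151.7]
position: [482.2, -166.5, 152.0]
t 29.6 pos [ 482.2 -166.5  152. ] yawY -29.18 tilt 0.06 J [-0.01  0.26 -0.38  0.   -0.93  2.65] F [-0.4  0.2  0.3] w 58.0 g 0.0
wz turn now (mod180) -0.18 (full) -0.18
shift now [21.1 41.8 51.9]
shift after turn -0.2: [21.  41.9 51.9]
```

```bash

python3 -m pendant '[[0.0105,0.021,0.01,0,0,0,0.058],[0.0105,0.021,0.01,0,0,0,0.058],[0,0,0.03,0,0,0,0.058],[0,0,0,0,0,0,0.058],[0,0,0,0,0,0,0.058]]' | grep -E "pos"
python3 go.py 529 -168.5 24 -29
python3 -m pendant '[[0,0,0.015,0,0,0,0.058],[0,0,0.015,0,0,0,0.058],[0,0,0.01,0,0,0,0.058],[0,0,0,0,0,0,0.058]]' | grep -E "pos|contact"
python3 go.py 529 -168.5 24 -29
```

```text
position: [528.2, -168.6, 102.3]
t 30.1 pos [ 528.2 -168.6  102.3] yawY -29.07 tilt 0.12 J [-0.02  0.39 -0.33  0.   -0.85  2.65] F [-0.   0.7 -0.7] w 58.0 g 0.0
wz turn now (mod180) -0.07 (full) -0.07
shift now [ 0.6  0.7 78.3]
shift after turn -0.1: [ 0.5  0.7 78.3]
position: [528.1, -168.5, 62.5]
contact_force: [-0.1, -0.0, -0.3]
t 30.6 pos [ 528.1 -168.5   62.5] yawY -29.04 tilt 0.07 J [-0.02  0.44 -0.37  0.   -0.75  2.65] F [-0.1 -0.  -0.3] w 58.4 g 0.0
wz turn now (mod180) -0.04 (full) -0.04
shift now [ 0.4  0.9 38.5]
shift after turn -0.0: [ 0.4  0.9 38.5]
```

```bash

python3 -m pendant '[[0,0,0.01,0,0,0,0.058],[0,0,0,0,0,0,0.058]]' | grep -E "pos|contact"
python3 -m pendant '[[0,0,0.01,0,0,0,0.058],[0,0,0.01,0,0,0,0.058],[0,0,0.008,0,0,0,0.058],[0,0,0,0,0,0,0.058]]' | grep -E "pos|contact"
python3 -m pendant '[[0,0,0,0,0,0,0.0],[0,0,0,0,0,0,0.0],[0,0,0,0,0,0,0.0],[0,0,0,0,0,0,0.0]]' | grep -E "pos|contact|wid|grasp"
python3 go.py
```

```text
position: [528.1, -168.4, 52.2]
contact_force: [-0.1, -0.7, -0.4]
position: [527.4, -168.4, 23.0]
contact_force: [0.2, -0.8, 0.2]
position: [529.4, -168.6, 25.3]
contact_force: [1.3, -0.5, 0.9]
gripper_width: 33.4
grasp_force: 60.2
t 31.6 pos [ 529.4 -168.6   25.3] yawY -29.00 tilt 0.13 J [-0.02  0.5  -0.4   0.   -0.67  2.65] F [ 1.3 -0.5  0.9] w 33.4 g 60.2
```

```bash

python3 -m pendant '[[0,0,-0.03,0,0,0,0],[0,0,-0.04,0,0,0,0],[0,0,-0.04,0,0,0,0],[-0.006,-0.031,0,0,0,0,0],[-0.006,-0.031,0,0,0,0,0],[0,0,0,0,0,8.55,0],[0,0,0,0,0,8.55,0],[0,0,0,0,0,8.55,0],[0,0,0,0,0,8.55,0],[0,0,0,0,0,8.55,0],[0,0,0,0,0,8.55,0],[0,0,0,0,0,8.55,0]]' | grep -E "pos|wid"
python3 -m pendant '[[0,0,0,0,0,0,0],[0,0,0,0,0,0,0]]' | grep -E "pos|contact"
python3 go.py 636.8 73.5 110 -88.9
python3 - <<'E'
from bench import arm
import pickle
from h import *
np.set_printoptions(precision=1,suppress=True)
T=arm.get_image("top");S=arm.get_image("side");pickle.dump((T,S),open("im10.pkl","wb"))
s=arm.read_state()["position"]
b=blobs(S,(15,120,60),(32,255,255),30,(200,120,290,200))
for k in b[:3]:
    x,y,w,h=cv2.boundingRect(k[3]);print(k[:3],(x,y,w,h))
for dx in(-36.5,36.5):
  print(dx,proj(S,[[s[0]+dx,s[1]+17,z] for z in(s[2]-25,s[2]+5,s[2]+37)]).round(1).tolist(),proj(S,[[s[0]+dx,s[1]-17,s[2]+37]]).round(1))
E
```

```text
position: [467.2, -148.6, 133.9]
gripper_width: 33.2
position: [467.8, -148.8, 134.2]
contact_force: [-0.4, 0.5, -3.5]
t 33.0 pos [ 467.8 -148.8  134.2] yawY -88.71 tilt 0.08 J [ 0.02  0.26 -0.45 -0.   -0.87  1.57] F [-0.4  0.5 -3.5] w 33.1 g 60.6
wz turn now (mod180) 0.19 (full) 0.19
shift now [ 174.  -218.4   24.1]
shift after turn 0.2: [ 173.3 -219.    24.1]
(268.5068493150685, 159.8173515981735, 73.0) (262, 151, 11, 22)
-36.5 [[269.5, 173.8], [269.6, 165.6], [269.7, 156.6]] [[274.3 151.7]]
36.5 [[249.1, 168.6], [248.8, 160.5], [248.6, 151.7]] [[253.6 147. ]]
```

```bash

python3 -m pendant '[[0.0072,-0.043,0,0,0,0.2,0],[0.0072,-0.043,0,0,0,0,0],[0.0072,-0.043,0,0,0,0,0],[0.0072,-0.043,0,0,0,0,0],[0.0072,-0.043,0,0,0,0,0],[0.0457,-0.0017,0,0,0,0,0],[0.0457,-0.0017,0,0,0,0,0],[0.0457,-0.0017,0.02,0,0,0,0],[0,0,0.03,0,0,0,0],[0,0,0,0,0,0,0],[0,0,0,0,0,0,0]]' | grep -E "pos|wid"
python3 go.py 636.8 73.3 38 -88.9
python3 - <<'E'
from bench import arm
import pickle
from h import *
np.set_printoptions(precision=1,suppress=True)
T=arm.get_image("top");S=arm.get_image("side");pickle.dump((T,S),open("im11.pkl","wb"))
f=lambda d,r:cv2.resize(cv2.convertScaleAbs(d["image"][r[1]:r[3],r[0]:r[2]],alpha=1.6),(400,400),interpolation=cv2.INTER_CUBIC)
cv2.imwrite("pics/c1.png",np.hstack([f(T,(180,110,280,210)),f(S,(125,180,225,280))])[:,:,::-1])
E
```

```text
position: [637.0, 73.6, 84.0]
gripper_width: 33.1
t 34.1 pos [637.   73.6  84. ] yawY -89.01 tilt 0.17 J [ 0.37  0.54 -0.13  0.   -0.91  1.22] F [ 0.9 -0.3 -1.7] w 33.1 g 60.8
wz turn now (mod180) -0.11 (full) -0.11
shift now [-0.1  0.2 46. ]
shift after turn -0.1: [-0.1  0.2 46. ]
```

View pics/c1.png

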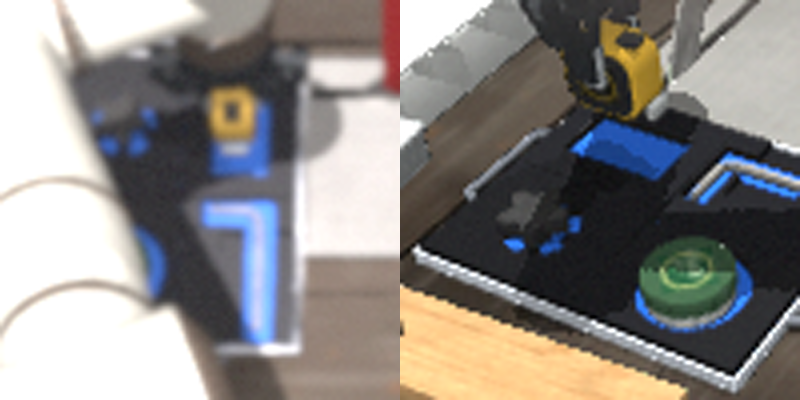

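The left view shows the tape over its cut-out with its yellow front at (233,112) and hook towards (235,150), and the key in the L slot. The right view shows the tin seated at (690,270). The knob at (525,215) is in the well area but seems shifted or tilted against the blue lobes at (515,243) and (570,225). I'll place the tape first, then measure the knob.

```bash

python3 -m pendant '[[0,0,0.015,0,0,0,0],[0,0,0.015,0,0,0,0],[0,0,0.006,0,0,0,0],[0,0,0,0,0,0,0],[0,0,0,0,0,0,0]]' | grep -E "pos|contact|wid"
python3 -m pendant '[[0,0,0.004,0,0,0,0],[0,0,0.003,0,0,0,0],[0,0,0,0,0,0,0]]' | grep -E "pos|contact|wid"
python3 -m pendant '[[0,0,0.002,0,0,0,0],[0,0,0,0,0,0,0]]' | grep -E "pos|contact|wid"
python3 go.py 636.8 73.3 36.5 -88.9
python3 - <<'E'
import pickle
from h import *
np.set_printoptions(precision=1,suppress=True)
T,S=pickle.load(open("im11.pkl","rb"))
for d,z in((T,38),(S,38)):
    print(proj(d,[[635.5,179.5,38],[635.5,179.5,23],[635.5,179.5,11]]).tolist())
    u,v=proj(d,[[635.5,179.5,30]])[0].astype(int)
    g=cv2.cvtColor(d["image"],cv2.COLOR_RGB2HSV).astype(int)
    for r in range(v-13,v+13): print(r,*(("%3d"%b if not(100<a<125 and s>110) else " ##") for a,s,b in g[r,u-14:u+15]))
    print(u-14)
E
```

```text
position: [638.6, 74.3, 50.2]
contact_force: [0.4, 0.4, -1.2]
gripper_width: 33.3
position: [637.5, 73.9, 41.3]
contact_force: [-0.4, -0.5, -2.3]
gripper_width: 33.5
position: [637.7, 74.0, 39.4]
contact_force: [-0.2, -0.6, -2.3]
gripper_width: 33.0
t 35.2 pos [637.7  74.   39.4] yawY -89.07 tilt 0.03 J [ 0.37  0.59 -0.16 -0.   -0.81  1.22] F [-0.2 -0.6 -2.3] w 33.0 g 61.0
wz turn now (mod180) -0.17 (full) -0.17
shift now [-0.9  0.7  2.9]
shift after turn -0.2: [-0.9  0.7  2.9]
[[209.86395762428845, 139.0346023885073], [210.33584849757466, 140.3304982673598], [210.70711608014236, 141.35006477613862]]
126 115 107  89  72  65  64  64  64  66  64  60  60  58  57  59  58  59  58  60  57  55  53  49  49  48  51  49  45  39
127 105  96  79  63  56  56  57  55  58  58  57  59  58  58  57  57  58  58  59  57  52  49  40  38  41  45  47  41  37
128 102  87  70  58  52  52  56  55  57  59  57  58  58  58  59  59  59  59  57  55  53  44  39  35  38  43  44  41  38
129 101  81  65  54  53  54  56  58  57  58  57  57  56  60  57  59  58  60  58  57  53  46  39  36  33  39  41  39  34
130 106  82 
[... 5178 characters left out ...]
  26  26  ##  ##  ##  ##  ##  29  23  22  18  16  ##  ##  ##  ##  ##  18  19  16  19  17  18  16
241  27  27  26  25  27  26  26  ##  ##  ##  ##  ##  ##  21  21  ##  ##  ##  ##  ##  ##  ##  23  18  19  17  18  16  17
242  26  27  25  25  27  26  27  26  ##  ##  ##  ##  28  15  12  16  ##  ##  ##  ##  ##  28  19  18  17  17  17  19  19
243  27  26  26  26  27  26  28  27  28  37  37  26  27  15  14  19  ##  ##  ##  23  26  17  18  17  17  20  19  18  19
244  26  25  26  26  26  27  27  26  27  25  25  28  26  19  18  20  22  24  20  16  20  17  17  20  17  17  18  17  18
245  28  25  27  26  26  27  28  26  27  27  26  27  19  18  17  19  16  17  19  17  18  18  18  17  18  15  17  18  18
144
```

```bash

python3 -m pendant '[[0,0,0.0015,0,0,0,0],[0,0,0,0,0,0,0]]' | grep -E "pos|contact|wid"
python3 -m pendant '[[0,0,0.001,0,0,0,0],[0,0,0,0,0,0,0]]' | grep -E "pos|contact|wid"
python3 -m pendant '[[0,0,0.001,0,0,0,0],[0,0,0,0,0,0,0]]' | grep -E "pos|contact|wid"
```

```text
position: [637.7, 74.0, 38.0]
contact_force: [0.9, -0.3, -1.7]
gripper_width: 32.9
position: [637.8, 74.0, 37.0]
contact_force: [-0.4, 0.8, -1.6]
gripper_width: 33.0
position: [637.7, 74.0, 36.1]
contact_force: [0.4, 0.7, -2.6]
gripper_width: 33.3
```

```bash

python3 -m pendant '[[0,0,0.001,0,0,0,0],[0,0,0,0,0,0,0]]' | grep -E "pos|contact"
python3 -m pendant '[[0,0,0,0,0,0,0.058],[0,0,0,0,0,0,0.058],[0,0,0,0,0,0,0.058]]' | grep -E "pos|contact|wid"
python3 -m pendant '[[0,0,-0.03,0,0,0,0.058],[0,0,-0.05,0,0,0,0.058],[0,0,-0.05,0,0,0,0.058],[0,0,-0.03,0,0,0,0.058],[0,0,0,0,0,0,0.058],[0,0,0,0,0,0,0.058]]' | grep -E "pos|contact|wid"
python3 go.py 420 -100 200
```

```text
position: [637.8, 74.0, 35.1]
contact_force: [0.5, 1.0, -2.6]
position: [638.3, 74.2, 35.8]
contact_force: [-0.5, -1.0, -0.7]
gripper_width: 58.1
position: [637.8, 74.2, 196.1]
contact_force: [-0.1, 0.2, -1.2]
gripper_width: 58.0
t 37.0 pos [637.8  74.2 196.1] yawY -89.08 tilt 0.12 J [ 0.37  0.44  0.   -0.   -1.14  1.22] F [-0.1  0.2 -1.2] w 58.0 g 0.0
shift now [-220.6  170.7   -4.5]
```

```bash

python3 -m pendant '[[-0.045,0,0,0,0,0,0.058],[-0.045,0,0,0,0,0,0.058],[-0.045,0,0,0,0,0,0.058],[-0.045,0,0,0,0,0,0.058],[-0.04,0.02,0,0,0,0,0.058],[0,0.045,0,0,0,0,0.058],[0,0.045,0,0,0,0,0.058],[0,0.045,0,0,0,0,0.058],[0,0.045,0,0,0,0,0.058],[0,0.045,0,0,0,0,0.058],[0,0,0,0,0,0,0.058],[0,0,0,0,0,0,0.058]]' | grep -E "pos|contact"
cat > chk.py <<'E'
from bench import arm
import pickle
from h import *
np.set_printoptions(precision=1,suppress=True)
T=arm.get_image("top");S=arm.get_image("side");pickle.dump((T,S),open("im12.pkl","wb"))
T0,S0=pickle.load(open("im0.pkl","rb"))
for n,d,d0 in(("T",T,T0),("S",S,S0)):
    for nm,P in(("knob",(635.5,179.5,31)),("tin",(502.4,179,30)),("tape",(636.8,73.8,60)),("key",(503,72,14))):
        u,v=proj(d,[P])[0].astype(int);r=26 if nm!="knob" else 14
        x0,y0=u-r,v-r
        df=np.abs(d["image"][y0:v+r,x0:u+r].astype(int)-d0["image"][y0:v+r,x0:u+r]).max(2)>22
        m=cv2.morphologyEx(df.astype(np.uint8),cv2.MORPH_OPEN,np.ones((2,2)))
        k,lab,st,cen=cv2.connectedComponentsWithStats(m)
        if k<2: print(n,nm,"none");continue
        i=1+np.argmin(np.linalg.norm(cen[1:]-r,axis=1)-st[1:,4]*.05)
        print(n,nm,"exp",proj(d,[P])[0],"cen",cen[i]+[x0,y0],"box",st[i,:4]+[x0,y0,0,0],st[i,4],"world",plane(d,cen[i]+[x0,y0],P[2]))
        if nm=="knob":
            for q,row in zip(d["image"][y0:v+r,x0:u+r],m): print("".join(".#"[z] for z in row)," ".join("%3d"%c for c in q.max(1)))
E
python3 chk.py
```

```text
position: [420.6, -175.4, 193.5]
contact_force: [-0.3, 0.2, 0.4]
T knob exp [210.1 139.6] cen [211. 141.] box [204 134  15  14] 141 world [[630.5 176. ]]
............................  97 101  84  73  73  75  76  75  75  75  75  76  75  76  75  72  71  71  71  74  74  74  74  75  74  74  74  74
............................  92  91  77  66  63  65  64  63  63  64  65  64  63  64  64  64  63  63  65  63  63  65  63  63  63  64  63  64
............................  91  85  73  65  64  64  64  64  63  65  64  63  62  63  63  64  64  63  64  63  64  63  64  64  64  64  64  63
............................  89  82  69  64  64  64  63  64  63  64  63  64  63  63  62  64  62  64  63  64  61  64  63  65  64  64  63  63
............................  95  83  69  65  65  63  65  63  65  63  62  64  64  63  64  64  64  65  63  63  63  65  63  63  64  64  64  63
............................  99  84  69  64  65  63  64  65  65  65  64  64  65  66  63  64  63  63  63  64  64  65  65  64  66  64  64  65
............................ 103  85  68  65  65  65  65  64  64  64  64  65  65  64  64  65  64  63
[... 6883 characters left out ...]
41  40
...............######.......  40  40  39  41  41  41  40  40  40  54  48  35  34  34  34  39  98 127  85  54  45  41  40  41  40  40  40  39
............................  39  40  40  40  40  41  40  41  39  41  40  34  33  39  40  40  44  48  40  39  41  39  40  39  39  41  40  40
............................  41  41  40  41  40  39  40  40  39  41  41  39  40  41  41  41  39  41  40  41  39  41  41  40  41  39  40  40
S tin exp [197.1 247.5] cen [197.9 251.1] box [186 240  25  23] 482 world [[492.5 189.6]]
S tape exp [179.4 204.5] cen [187.3 209. ] box [170 192  35  34] 671 world [[601.9  81.2]]
S key exp [218.2 228.5] cen [216.3 226. ] box [198 220  42  13] 190 world [[514.3  64.9]]
```

```bash
python3 - <<'E'
import pickle
from h import *
np.set_printoptions(precision=1,suppress=True)
T,S=pickle.load(open("im12.pkl","rb"))
print("knob",tri(T,(209.2,138.7),S,(158.3,232.1)))
c=[]
for d in(T,S):
    u,v=proj(d,[(502.4,179,32)])[0].astype(int)
    b=blobs(d,(35,40,15),(100,255,160),40,(u-18,v-16,u+18,v+16))[0];e=cv2.fitEllipse(cv2.convexHull(b[3]));c.append(e[0]);print(e)
print("tin lid centre",tri(T,c[0],S,c[1]))
y=[]
for d in(T,S):
    u,v=proj(d,[(636.8,73.8,73)])[0].astype(int)
    b=blobs(d,(15,110,110),(32,255,255),15,(u-22,v-22,u+22,v+22))[0];y.append(b)
    for z in(73,):print("tape yellow",b[:3],cv2.minAreaRect(plane(d,b[3].reshape(-1,2),z).astype(np.float32)))
print(tri(T,y[0][:2],S,y[1][:2]))
# key: bright low-sat pixels in nest
for d in(T,S):
    h=cv2.cvtColor(d["image"],cv2.COLOR_RGB2HSV).astype(int)
    a=np.radians(91.1);Rm=np.array([[np.cos(a),-np.sin(a)],[np.sin(a),np.cos(a)]])
    g=np.stack(np.meshgrid(np.arange(-39,40,3),np.arange(-66,67,6),indexing="xy"),-1).reshape(-1,2)
    w=g@Rm.T+[503,72];p=proj(d,np.c_[w,np.full(len(w),15.)]).round().astype(int)
    q=h[p[:,1],p[:,0]].reshape(23,27,3)
    for yy,row in zip(range(-66,67,6),q): print("%4d"%yy,"".join("B" if (100<k[0]<125 and k[1]>130) else ("k" if k[2]>85 else ".") for k in row))
E
python3 go.py
```

```text
knob (array([636.2, 181.5,  35.3]), np.float64(3.0784290379888954))
((207.43760681152344, 175.0516357421875), (17.539121627807617, 18.4327449798584), 135.3319549560547)
((196.56703186035156, 248.79454040527344), (20.184179306030273, 25.416545867919922), 78.09656524658203)
tin lid centre (array([503.8, 182.9,  28.2]), np.float64(3.4637481319907644))
tape yellow (237.8636815920398, 137.8507462686567, 167.5) ((629.919921875, 76.80769348144531), (65.98853302001953, 34.998233795166016), 1.8433276414871216)
tape yellow (183.02194092827003, 206.62616033755273, 197.5) ((603.1484375, 97.40574645996094), (55.64116668701172, 114.68438720703125), 67.24394226074219)
(array([629.8,  75.4,  57.1]), np.float64(12.063234381134807))
 -66 kkkkkkkkkkkkkkkk...........
 -60 kkkkkkkkkkkkkkkkkkkkkkkkk..
 -54 kkkkkkkkkkkkkkkkkkkkkkkkk..
 -48 kkkkkkkkkkkkkkkkkkBBBBBBk..
 -42 kkkkkkkkkkkkkk...kkkkkkkk..
 -36 kkkkkkkkkkkkkk.....kkkk....
 -30 kkkkkkkkkkkkkk.............
 -24 kkkkkkkkkkkkkk.............
 -18 kkkkkkkkkkkkkk.............
 -12 kkkkkkkkkkkkkk.............
  -6 kkkkkkkkkkkkk..............
   0 kkkkkkk
[... 570 characters left out ...]
...........
 -30 ....BBkk..BBBB.............
 -24 ....BBkkkBBBB..............
 -18 .....BBkk.BBB..............
 -12 ....BBkkk.BBBB.............
  -6 .....Bkk..BBB..............
   0 ....Bkkkk..BBB.............
   6 .....BkkkkBBB..............
  12 .....Bkkk.BBBB.............
  18 ....BBkkkBB................
  24 .....BBkk.BB...............
  30 ....BBkkk..................
  36 .....BBkkkBB...............
  42 ....BBkkkk.B...............
  48 .....BkkkkB................
  54 .....BB...BB...............
  60 .....BBBBBB................
  66 ......B....................
t 38.2 pos [ 421.2 -174.   194.2] yawY -89.04 tilt 0.13 J [-0.03  0.13 -0.44 -0.   -1.01  1.62] F [-0.2 -0.1  0.4] w 58.0 g 0.0
```

```bash
python3 -c "
from bench import arm
print(arm.job_done())"
```

```text
the job is handed in; nothing more can be done
None
```

I put the hex key, star knob, wax tin and tape measure in their nests and handed the job in at about 38 s; no verdict came back. The final camera check put the tin, knob and key inside their cut-outs at about the right height. The tape reads about 5 mm off centre with its seating height not confirmed by camera, and the oak wedge was never touched but I did not re-measure it at the end.

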